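Catch pumice lumps from a tilting feeder and weigh them

TASK

Put every pumice lump from the bench into the lowered trough of the feeder, then turn the handwheel clockwise until the trough is tilted to 30 degrees, which is where its black pointer meets the black mark on the post. Take the catch dish by its handle and, holding it under the trough's lip, push the paddle in with the front wall of the dish so that the gate lifts and all the lumps slide into the dish. Finally stand the dish with all the lumps in it centred on the balance pan and wind the trough back down level, leaving the beaker and the measuring cylinder as they are.

Things in the scene. Friction and masses are not known exactly. Their poses are not given: they have to be found in the camera images.
- lump1: a rough grey lump of pumice, a block 60 x 36 x 32 mm with rounded edges, about 60 g; origin at its centre, x along its 60 mm length, y along 36 mm, z along 32 mm. Two to four of the lumps are present, lying on the bench
- lump2: a rough grey lump of pumice, a block 60 x 36 x 32 mm with rounded edges, about 60 g; origin at its centre, x along its 60 mm length, y along 36 mm, z along 32 mm. Two to four of the lumps are present, lying on the bench
- lump3: a rough grey lump of pumice, a block 60 x 36 x 32 mm with rounded edges, about 60 g; origin at its centre, x along its 60 mm length, y along 36 mm, z along 32 mm. Two to four of the lumps are present, lying on the bench
- lump4: a rough grey lump of pumice, a block 60 x 36 x 32 mm with rounded edges, about 60 g; origin at its centre, x along its 60 mm length, y along 36 mm, z along 32 mm. Two to four of the lumps are present, lying on the bench
- dish: the aluminium catch dish, an open rectangular tray 150 (x) x 136 (y) mm outside, 60 mm high, walls and floor 4 mm, 200 g; the wall on the handle side (-x) rises to 75 mm. Origin under the centre of its floor, z up. Its handle stands outside the -x wall
- dish_grip (a point): the point to grip on the dish's handle: an upright bar 72 mm wide (along the dish's y), 12 mm thick (along x), spanning heights 39 to 81 mm above the dish's underside, 32 mm clear of the -x wall. This point lies at (-113, 0, 65) mm in the dish's frame, inside the bar. Best pinched from above across its 12 mm thickness, one finger between bar and wall
- feeder: the tilting feeder, fixed. Origin on the bench, below the trough's lip; x points from the lip to the trough's tail (lumps slide to -x), z up. The bench at x below -5 mm is free, as is the space up to 90 mm high under the lip; the frame begins at x = 60 mm. The gate slides between posts at x = -8 mm reaching 195 mm high. The handwheel is on the -y side, on a gearbox 74 mm high
- trough_floor (a point): on the trough's floor and hinge line, mid-width, 135 mm above the bench, 60 mm from the feeder's origin towards the tail. Frame tilts with the trough: x along the floor to the tail, y across, z out of the floor. The slick steel trough (friction 0.3) runs from x = -60 (lip) to 215 mm, inside 100 mm wide, walls 45 mm high, tail wall's inner face at 209 mm
- trough_lip (a point): the middle of the trough's lower floor edge, over which the lumps leave; the upright gate just beyond it holds them back until lifted. 135 mm above the bench when the trough is level, 105 mm at 30 degrees
- trough (a joint): tilt of the trough in rad, tail up; 0 is level. Driven by the handwheel only: 0.131 rad per rad of the wheel. 30 degrees is 0.524
- wheel (a joint): handwheel angle in rad, grows clockwise seen from above, 0 to 5.2; starts between 0 and 0.6. 4.0 tilts the trough 30 degrees. It stays where it is left; turning takes about 0.35 N m
- wheel_grip (a point): on the vertical axis of the handwheel, inside its grip bar, 120 mm above the bench; its x axis runs along the bar. The bar is 74 mm long, 14 mm thick and stands 37 mm above a disc of 110 mm diameter; its top is 132 mm above the bench. Grip it from above across its thickness
- paddle (a joint): travel of the paddle in m, 0 out to 0.03 fully in (towards the feeder's +x). Sprung outwards, about 2 N to start and 6 N fully in; comes out again by itself. It lifts the gate by 2.6 times its travel (its lower edge from 95 to 173 mm above the bench), which clears the lumps even on end
- paddle_face (a point): centre of the paddle's outer face, a steel plate 80 mm wide reaching from 25 to 75 mm above the bench, facing the feeder's -x; when out it lies 4 mm in front of the feeder's origin
- balance: the laboratory balance, fixed; its square pan is at its origin (x, y), its display to the +y side. White housing 180 (x) x 270 (y) mm, y from -90 to +180 mm, 44 mm high
- pan (a point): centre of the top of the steel balance pan, 150 x 150 mm, 60 mm above the bench
- beaker: small glass beaker, rim radius 35 mm, 60 mm high, origin under its base; not to be disturbed
- cylinder: tall measuring cylinder, foot radius 42 mm, 270 mm high, origin under its foot; not to be disturbed
Not all that is in view belongs to the job. What is shaped like the lump3 but blue or turquoise is not meant.

How it is judged:
By the outcome, as a careful person would: the job done as asked, in the order asked, and still so for the second after the job is handed in, with the robot touching nothing.
Of lump1, lump2, lump3, lump4 only 2 to 4 are there at a start; the rules pass over those that are not, and their reading is None.
At some moment in a run one of lump1, lump2, lump3, lump4, dish may be knocked a few centimetres aside while the robot is not near it.
Once in a run the grip may slacken for a moment while it holds something.
It also fails if it takes over 210 s, if anything falls off the work surface, if the arm or the gripper's body presses on something with over 40 N, if the wrist force passes 120 N, or if a joint passes its speed limit or range.

ROBOT

A 7-joint arm with a two-finger parallel gripper is mounted at the origin on the work surface. World frame = base frame: x ahead of the robot, y to its left, z up, the work surface at z = 0. Lengths are in m, angles in rad, forces in N, time in s.
With the tool pointing down it reaches from about 0.4 to 0.85 m from the base axis. Payload 10.4 kg.
Tool frame: the origin (TCP) lies midway between the tips of the shut fingers; the grasp point (between the pads) lies manip.grip_depth behind it (manip.grip_depth is the distance from the TCP to the grasp point, in m); z points along the fingers, x is the direction in which the jaws open and shut, and the axes are right-handed (so a half turn about z gives the same grasp; the last joint's range is limited). The gripper opens to 85 mm and grips with 20 to 120 N. Pads are 22 mm wide; open, the fingers measure 114 mm over their backs; the gripper's body (76 mm by 85 mm) begins 54 mm behind the grasp point. The pads swing forward as they close: fully open they stand 13 mm farther back than shut.
Start: joints at [-1.22, 0.332, -0.065, 1.46, 0.022, 1.35, -0.088], TCP at [0.228, 0.582, 0.21] pointing down, gripper open.
Joint ranges: [-2.6, 2.6], [-0.5, 2.12], [-1.47, 1.34], [0.16, 2.42], [-1.27, 4.41], [0.06, 2.06], [-2.6, 2.6]. Speed limits (rad/s): [2.22, 2.22, 2.79, 2.79, 3.14, 3.14, 3.14].

INTERFACE

Orientations are given as a unit quaternion [x, y, z, w].
In Python, from workcell import manip gives the robot as it stands. The module is installed in compiled form; this text tells all that it offers.
- The arm moves only by the tool send_rows, never from a script. Its argument "steps" is a list of rows, each a list of 2 entries, a list of its own where there are three numbers: the shift along the tool's x, y, z in m, then the turn about the tool's z in rad. In form: [[[x, y, z], spin], ...]. A call has exactly 8 rows; each row is the pose to reach, as a shift and turn from the pose commanded when the call began, along the tool's axes at that moment; what a row does not reach only later rows make up. A row lasts 1/8 s, in which the tool goes at most 62.5 mm and 10.7 degrees, less where a joint would pass 70% of its speed; a pose out of reach is approached as far as the arm can. A call with a gripper value outside its range is refused whole. "hand" is the opening, from 0 (shut) to 1 (fully open), set as the call begins (left out, the last holds). The fingers move at their own pace and stop on an object; "force" is the grip in N (left out, the last holds). Time passes only in rows, so rows that repeat a pose let the fingers close, or fill a call up. It gives the time, the measured TCP pose, the force and the opening at its end, in the units of the state.
- manip.get_obs(): the state, without advancing time (a new reading comes with each control period).
- manip.camera(name): name is "scene" or "top" or "wrist"; returns (picture, depth): 384x512x3 uint8, red, green, blue; 384x512 float32, m along the optical axis (not along the pixel's ray), 0 where there is no reading.
- manip.camera_info(name): a dict with "intrinsics" (3x3 intrinsics, pixels), "pose" (4x4, takes a point from camera to world coordinates); the wrist camera has in their place "T_tool_cam" (4x4, takes a point from camera to tool coordinates, whose origin is the TCP and whose axes are the tool frame's). Camera axes: x right, y up, looking along -z (the intrinsics and any distortion apply to the point x, -y, -z); pixel columns grow to the right and rows downward; lengths in m; the calibration is good to about 2 mm. A picture is of the moment at which its call begins: read the wrist's pose just before it. camera_info takes no time and is no camera call.
- manip.hand_in(): hands the job in, once; it reports no verdict.
The state is a dict: "clock": time; "joint_pos": joint angles; "joint_velocities": joint speeds; "tau": joint torques, N m; "position": TCP position; "ee_rot": TCP orientation; "ft_force": force on the tool from outside, world axes, zero at the start; "torque": the same for the moment, N m; "grip_width": opening from 0.0 (shut) to 1.0 (fully open).
Only numpy, scipy, OpenCV 4.12 (cv2) and the standard library are available. Lean on these libraries where they do the work, as an engineer would, in place of code of your own. Each camera call takes 0.05 s, during which the arm holds its last target.

## Working session

There is one attempt and no reset: what is moved stays moved. The work goes in short steps, Python scripts to look and compute and a tool call to move; the robot and the scene stay as the last step left them, time stands still between calls to the robot, and variables do not carry over. Pictures are saved under pics/ and viewed, and the job is handed in when it is done.

Besides the shell and the picture viewer there is one more tool, called after "Request:" as name(argument=value, ...) on one line, values as JSON. send_rows: Moves the arm, as the interface text tells. Its arguments: {"type":"object","properties":{"steps":{"type":"array"},"hand":{"type":"number"},"force":{"type":"number"}},"required":["steps"]}

```bash
mkdir -p pics; cat > h.py <<'E'
import numpy as np, cv2
from workcell import manip
from scipy.spatial.transform import Rotation as R
def snap(name,fn,crop=None,scale=1):
    o=manip.get_obs()
    p,d=manip.camera(name)
    np.savez('last_%s.npz'%name,p=p,d=d,pos=o['position'],rot=o['ee_rot'])
    q=p
    if crop: r0,r1,c0,c1=crop; q=p[r0:r1,c0:c1]
    q=cv2.resize(q,None,fx=scale,fy=scale,interpolation=cv2.INTER_CUBIC)
    cv2.imwrite('pics/'+fn,q[:,:,::-1])
    return p,d
def cloud(name):
    z=np.load('last_%s.npz'%name); d=z['d']; ci=manip.camera_info(name); K=np.array(ci['intrinsics'])
    v,u=np.mgrid[0:384,0:512]
    P=np.stack([(u-K[0,2])/K[0,0]*d,-(v-K[1,2])/K[1,1]*d,-d],-1)
    if name=='wrist':
        T=np.eye(4);T[:3,:3]=R.from_quat(z['rot']).as_matrix();T[:3,3]=z['pos'];T=T@np.array(ci['T_tool_cam'])
    else: T=np.array(ci['pose'])
    W=P@T[:3,:3].T+T[:3,3]; W[d==0]=np.nan
    return z['p'],W
def st():
    o=manip.get_obs()
    print({k:np.round(o[k],4).tolist() for k in ['clock','position','ee_rot','ft_force','grip_width','joint_pos']})
    M=R.from_quat(o['ee_rot']).as_matrix(); print('toolx',M[:,0].round(3),'tooly',M[:,1].round(3),'z',M[:,2].round(3))
E
python3 - <<'E'
from h import *
st(); print(manip.grip_depth)
for n in ['scene','top','wrist']:
    snap(n,n+'0.png',scale=1.5); ci=manip.camera_info(n); print(n,{k:(np.round(v,3).tolist() if not isinstance(v,(str,)) else v) for k,v in ci.items()})
E
```

```text
{'clock': 0.0, 'position': [0.2281, 0.5815, 0.209], 'ee_rot': [0.8262, 0.5634, -0.0006, 0.0004], 'ft_force': [0.6569, -0.3995, -0.904], 'grip_width': 0.9989, 'joint_pos': [-1.2196, 0.3329, -0.0647, 1.461, 0.0216, 1.3499, -0.0885]}
toolx [ 0.365  0.931 -0.001] tooly [ 0.931 -0.365  0.   ] z [-0.    -0.001 -1.   ]
0.0187
scene {'intrinsics': [[391.538, 0.0, 258.623], [0.0, 391.538, 195.357], [0.0, 0.0, 1.0]], 'pose': [[-0.464, -0.646, 0.607, 1.138], [0.886, -0.33, 0.325, 0.369], [-0.01, 0.689, 0.725, 0.772], [0.0, 0.0, 0.0, 1.0]]}
top {'intrinsics': [[393.71, 0.0, 257.205], [0.0, 393.71, 196.087], [0.0, 0.0, 1.0]], 'pose': [[-0.004, 0.991, -0.133, 0.437], [-1.0, -0.001, 0.028, 0.096], [0.028, 0.133, 0.991, 0.982], [0.0, 0.0, 0.0, 1.0]]}
wrist {'intrinsics': [[271.15, 0.0, 253.629], [0.0, 271.15, 191.227], [0.0, 0.0, 1.0]], 'T_tool_cam': [[1.0, 0.0, 0.0, -0.001], [0.001, -0.957, -0.291, -0.074], [0.0, 0.291, -0.957, -0.165], [0.0, 0.0, 0.0, 1.0]]}
```

View pics/top0.png

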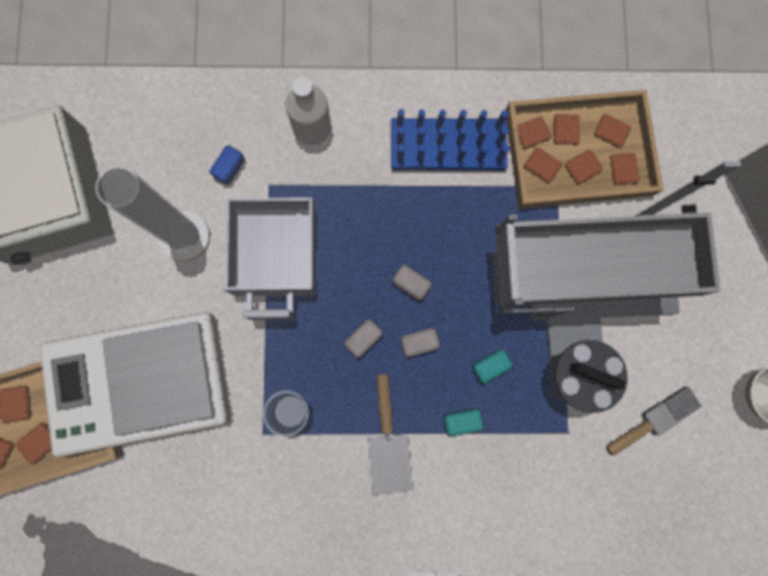

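View pics/scene0.png

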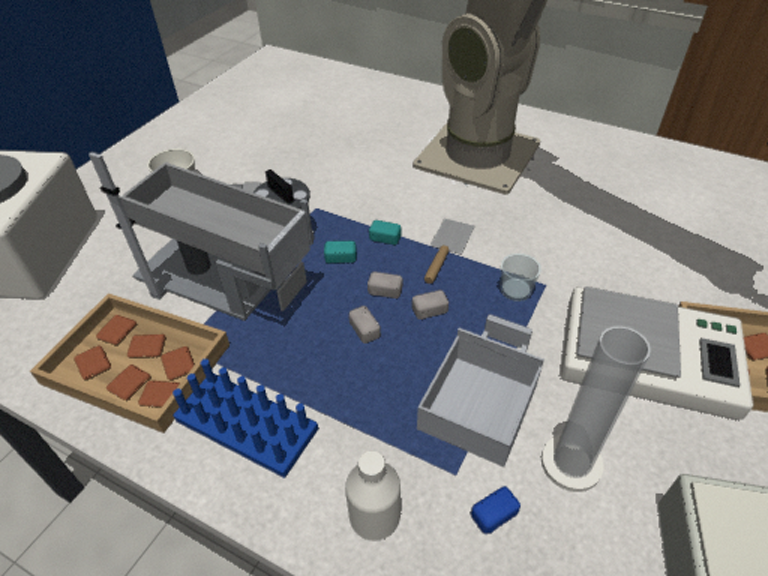

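View pics/wrist0.png

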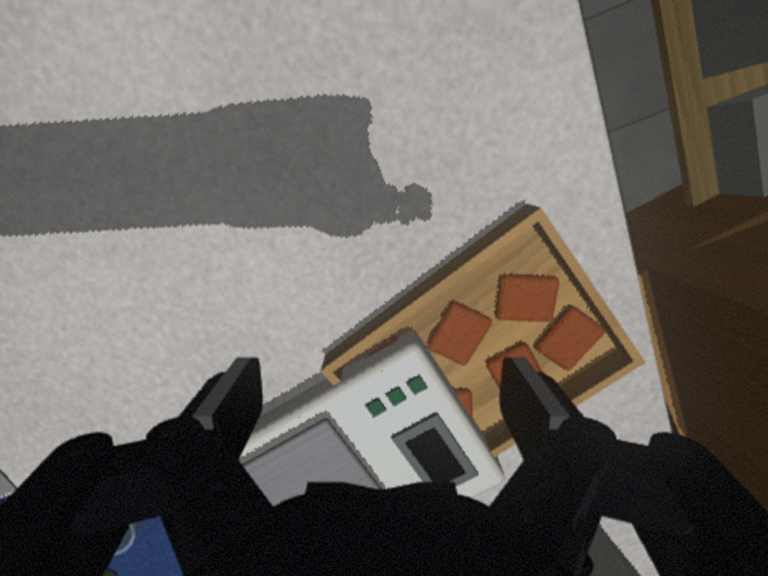

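Three grey lumps are visible in the enlarged top picture, at (412,282), (364,338) and (420,342). The turquoise blocks at (492,366) and (463,422) and the blue one at (227,163) are decoys. Next I'll measure, with enlarged crops to confirm.

```bash
cat >> h.py <<'E'
def rect(P):
    (c,s,a)=cv2.minAreaRect((P[:,:2]*1000).astype(np.float32)); 
    if s[0]<s[1]: s=(s[1],s[0]); a+=90
    return np.round(np.array(c)/1000,4), np.round(s,1), round(((a+90)%180)-90,1)
def lumps(name='top',zlo=0.015,zhi=0.06,region=None):
    p,W=cloud(name); hsv=cv2.cvtColor(p,cv2.COLOR_RGB2HSV)
    m=(W[...,2]>zlo)&(W[...,2]<zhi)&(hsv[...,1]<70)&(W[...,0]>0.25)&(W[...,0]<0.75)
    if region: m&=(W[...,0]>region[0])&(W[...,0]<region[1])&(W[...,1]>region[2])&(W[...,1]<region[3])
    n,l,s,c=cv2.connectedComponentsWithStats(m.astype(np.uint8))
    for i in range(1,n):
        if 100<s[i,4]<2500:
            Q=W[l==i]; zt=np.percentile(Q[:,2],90); Q2=Q[Q[:,2]>zt-0.006]
            print(c[i].round(0),s[i,4],'ztop',zt.round(4),rect(Q2))
E
python3 - <<'E'
from h import *
lumps()
p,W=cloud('top')
for n,(u,v) in dict(barL=(573,367),barR=(622,383),wheelc=(597,375),lipL=(514,220),lipR=(522,308),tail1=(706,215),tail2=(716,291),floor=(600,262),gate=(510,262),dishc=(270,245),dishbar=(268,312),pan=(160,378),pnt=(705,181),mark=(688,209)).items():
    print(n,W[int(v/1.5),int(u/1.5)].round(4))
q=cv2.resize(p[170:250,220:350],None,fx=5,fy=5); cv2.imwrite('pics/c1.png',q[:,:,::-1])
q=cv2.resize(p[100:290,320:490],None,fx=3.1,fy=3.1); cv2.imwrite('pics/c2.png',q[:,:,::-1])
E
```

```text
[ 42. 157.] 718 ztop 0.0548 (array([0.6598, 0.5873]), array([181.1,  72.9]), -45.1)
[504. 138.] 391 ztop 0.0536 (array([ 0.7224, -0.5503]), array([59.7,  6. ]), 24.3)
[177. 163.] 1068 ztop 0.0585 (array([0.62  , 0.2553]), array([194.6, 136.8]), 0.7)
[125. 159.] 147 ztop 0.0548 (array([0.6556, 0.3928]), array([50.6, 18.4]), -37.0)
[274. 188.] 351 ztop 0.0324 (array([0.5847, 0.0263]), array([58.6, 34.7]), 55.8)
[242. 226.] 359 ztop 0.0323 (array([0.4931, 0.105 ]), array([58. , 34.4]), -45.1)
[280. 228.] 356 ztop 0.0326 (array([0.4868, 0.0141]), array([57.6, 34. ]), -76.2)
[503. 262.] 213 ztop 0.0548 (array([ 0.4025, -0.5176]), array([84.3, 25.2]), -5.0)
[448. 275.] 523 ztop 0.0203 (array([ 0.3754, -0.3979]), array([89.5, 42.3]), -57.8)
[188. 277.] 333 ztop 0.0591 (array([0.376 , 0.2239]), array([67.6, 66.7]), 0.8)
barL [ 0.4463 -0.2042  0.1131]
barR [ 0.4222 -0.267   0.1303]
wheelc [ 0.4331 -0.2331  0.1291]
lipL [ 0.647  -0.1023  0.1937]
lipR [ 0.5458 -0.1613 -0.0008]
tail1 [ 0.655  -0.3733  0.1911]
tail2 [ 0.5469 -0.3794  0.1916]
floor [ 0.599  -0.2429  0.1376]
gate [ 0.5916 -0.1006  0.1754]
dishc [6.531e-01 2.635e-01 4.000e-04]
dishbar [0.5305 0.2523 0.0791]
pan [0.4312 0.4186 0.0575]
pnt [ 0.6854 -0.3427  0.2489]
mark [ 0.6768 -0.3744  0.1449]
```

View pics/c1.png

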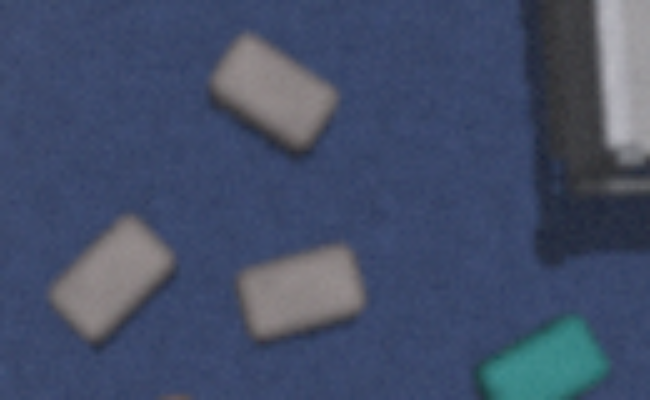

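View pics/c2.png

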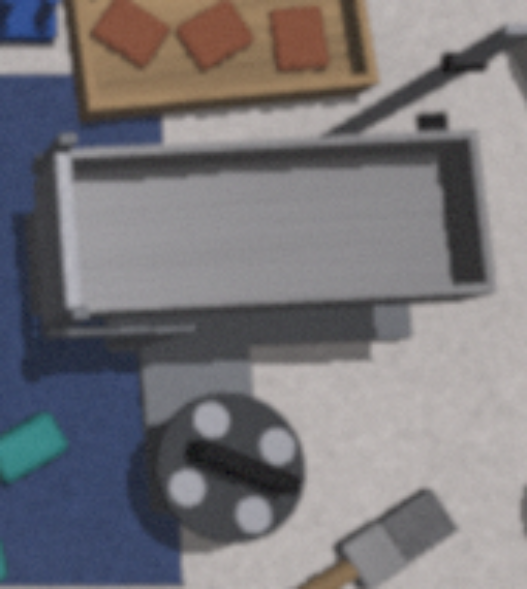

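Crops confirm three grey pumice lumps, and the turquoise ones nearby are not meant. Now the fixtures' frames.

```bash
python3 - <<'E'
from h import *
p,W=cloud('top'); hsv=cv2.cvtColor(p,cv2.COLOR_RGB2HSV)
def reg(x0,x1,y0,y1,z0,z1):
    m=(W[...,0]>x0)&(W[...,0]<x1)&(W[...,1]>y0)&(W[...,1]<y1)&(W[...,2]>z0)&(W[...,2]<z1); return m
# floor plane
m=reg(.56,.63,-.34,-.14,.12,.165); Q=W[m]; A=np.c_[Q[:,:2],np.ones(len(Q))]; c=np.linalg.lstsq(A,Q[:,2],rcond=None)[0]; print('floor slope',c.round(4),len(Q),np.std(A@c-Q[:,2]).round(4))
m=reg(.5,.72,-.45,-.06,.172,.215); print('rim rect',rect(W[m]), m.sum())
Q=W[m]; 
for y in np.arange(-.39,-.08,.03):
    s=Q[abs(Q[:,1]-y)<.008]; print(round(y,3),'x',s[:,0].min().round(4),s[:,0].max().round(4),'z',np.median(s[:,2]).round(4))
# wheel
m=reg(.35,.52,-.32,-.15,.117,.14); print('bar',rect(W[m]),W[m][:,2].mean(),m.sum())
m=reg(.35,.52,-.32,-.15,.075,.1); print('disc',rect(W[m]),W[m][:,2].mean(),m.sum())
m=reg(.35,.55,.3,.55,.05,.07); print('pan+',rect(W[m]),m.sum())
m=reg(.35,.55,.3,.55,.02,.07)&(hsv[...,2]<180); print('pandark',rect(W[m]),m.sum())
m=reg(.5,.75,.17,.4,.052,.064); print('dishrim',rect(W[m]),m.sum())
m=reg(.5,.75,.17,.4,.069,.085); print('handle+backwall',rect(W[m]),m.sum())
m=reg(.5,.548,.17,.4,.069,.085); print('handle',rect(W[m]),m.sum(),W[m][:,2].mean())
m=reg(.55,.6,.17,.4,.066,.085); print('backwall',rect(W[m]),m.sum())
E
```

```text
floor slope [ 0.003  -0.057   0.1222] 2866 0.0015
rim rect (array([ 0.6115, -0.2407]), array([290.5, 148.7]), -86.2) 1754
-0.39 x 0.5468 0.6555 z 0.1906
-0.36 x 0.5453 0.6871 z 0.1883
-0.33 x 0.544 0.6904 z 0.1871
-0.3 x 0.5426 0.6542 z 0.1854
-0.27 x 0.5417 0.6548 z 0.1842
-0.24 x 0.5402 0.6528 z 0.1822
-0.21 x 0.539 0.6508 z 0.1809
-0.18 x 0.5382 0.6492 z 0.179
-0.15 x 0.5366 0.6494 z 0.177
-0.12 x 0.5364 0.6479 z 0.176
-0.09 x 0.6196 0.6521 z 0.1774
bar (array([ 0.4318, -0.2379]), array([73.8, 14.8]), 68.2) 0.12943617933463247 247
disc (array([ 0.4313, -0.2383]), array([108.2, 108. ]), 58.7) 0.09391472279668027 1582
pan+ (array([0.4257, 0.4533]), array([214.7, 149.9]), -79.3) 4332
pandark (array([0.4272, 0.4461]), array([230.5, 180. ]), -79.4) 5453
dishrim (array([0.6088, 0.2939]), array([215.6, 214.3]), 0.8) 600
handle+backwall (array([0.5889, 0.3105]), array([234.3,  91.3]), 60.1) 333
handle (array([0.5278, 0.2539]), array([71.5, 11.1]), -89.5) 163 0.07882194616672923
backwall (array([0.5683, 0.2541]), array([134.4,   4.5]), -89.0) 130
```

```bash
cat >> h.py <<'E'
def plan(x,y,z,th=None):
    "shift in tool axes and spin to reach world pose; th = yaw (deg) of tool x, mod 180"
    o=manip.get_obs(); M=R.from_quat(o['ee_rot']).as_matrix()
    s=M.T@(np.array([x,y,z])-o['position'])
    t0=np.degrees(np.arctan2(M[1,0],M[0,0])); sp=0
    if th is not None:
        d=(th-t0+90)%180-90; sp=-np.radians(d)
    print('t',round(o['clock'],2),'shift',s.round(4).tolist(),'spin',round(sp,4),'| th',round(t0,2),'pos',o['position'].round(4),'F',np.round(o['ft_force'],1),'w',round(o['grip_width'],3))
E
python3 - <<'E'
from h import *
plan(.4868,.0141,.10,-76.2+90)
p,W=cloud('top')
q=cv2.resize(p[190:310,0:170],None,fx=4,fy=4); cv2.imwrite('pics/c3.png',q[:,:,::-1])
E
```

```text
t 0.15 shift [-0.4337, 0.448, 0.1097] spin 0.9561 | th 68.58 pos [0.2281 0.5816 0.2092] F [ 0.1  0.2 -0.3] w 1.0
```

View pics/c3.png

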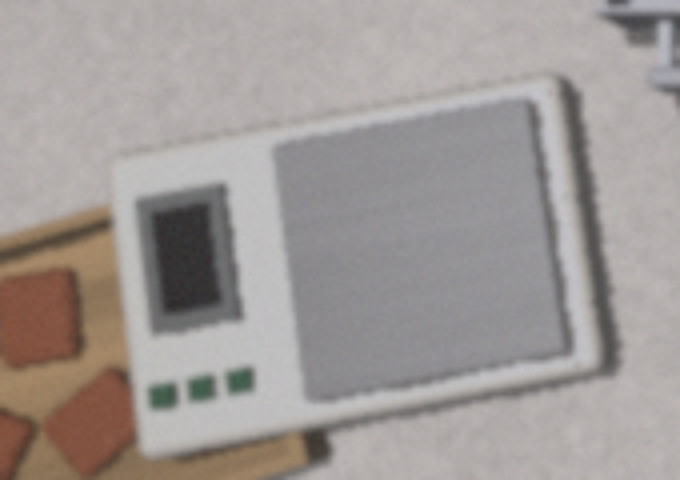

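Request:
send_rows(steps=[[[-0.04, 0.04, 0.01], 0.1], [[-0.08, 0.08, 0.02], 0.2], [[-0.12, 0.12, 0.03], 0.35], [[-0.16, 0.16, 0.04], 0.5], [[-0.2, 0.2, 0.05], 0.65], [[-0.24, 0.24, 0.055], 0.8], [[-0.28, 0.28, 0.06], 0.956], [[-0.32, 0.32, 0.06], 0.956]], hand=0.75, force=50)

```text
clock: 1.15
position: [0.4094, 0.1652, 0.1495]
ee_rot: [0.993, 0.119, -0.0, -0.0]
ft_force: [1.2, 0.0, 0.5]
grip_width: 0.749
```

```bash
python3 - <<'E'
from h import *
plan(.4868,.0141,.004,-76.2+90)
p,W=cloud('top')
c=np.array([(275,148),(527,97),(573,353),(312,402)])/4+[0,190]
K=manip.camera_info('top')['intrinsics'];T=np.array(manip.camera_info('top')['pose'])
for u,v in c:
    d=np.array([(u-K[0][2])/K[0][0],-(v-K[1][2])/K[1][1],-1]); d=T[:3,:3]@d; o=T[:3,3]; t=(0.06-o[2])/d[2]; print((o+t*d).round(4))
E
```

```text
t 1.15 shift [0.0395, 0.1651, 0.1454] spin -0.0022 | th 13.68 pos [0.4094 0.1652 0.1495] F [1.2 0.  0.5] w 0.749
[0.4887 0.5056 0.06  ]
[0.518  0.3624 0.06  ]
[0.3715 0.3309 0.06  ]
[0.3452 0.4765 0.06  ]
```

Request:
send_rows(steps=[[[0.01, 0.05, 0.01], 0], [[0.02, 0.1, 0.02], 0], [[0.035, 0.15, 0.04], 0], [[0.0395, 0.165, 0.07], 0], [[0.0395, 0.165, 0.1], 0], [[0.0395, 0.165, 0.13], 0], [[0.0395, 0.165, 0.145], 0], [[0.0395, 0.165, 0.145], 0]])

```text
clock: 2.15
position: [0.4864, 0.0162, 0.0043]
ee_rot: [0.993, 0.12, -0.001, 0.0]
ft_force: [-0.4, 0.2, -0.4]
grip_width: 0.749
```

Request:
send_rows(steps=[[[0, 0, 0], 0], [[0, 0, 0], 0], [[0, 0, 0], 0], [[0, 0, 0], 0], [[0, 0, -0.02], 0], [[0, 0, -0.07], 0], [[0, 0, -0.12], 0], [[0, 0, -0.18], 0]], hand=0, force=50)

```text
clock: 3.15
position: [0.4865, 0.0162, 0.1869]
ee_rot: [0.993, 0.12, 0.0, -0.0]
ft_force: [1.8, 1.3, -0.3]
grip_width: 0.395
```

```bash
python3 - <<'E'
from h import *
plan(.5986,-.30,.24,2)
E
```

```text
t 3.15 shift [0.0334, 0.3338, -0.0532] spin 0.2059 | th 13.8 pos [0.4865 0.0162 0.1869] F [ 1.8  1.3 -0.3] w 0.395
```

Request:
send_rows(steps=[[[0.0, 0.02, -0.04], 0], [[0.0, 0.07, -0.06], 0.1], [[0.01, 0.13, -0.06], 0.206], [[0.02, 0.19, -0.06], 0.206], [[0.03, 0.25, -0.06], 0.206], [[0.033, 0.3, -0.06], 0.206], [[0.0334, 0.334, -0.055], 0.206], [[0.0334, 0.334, -0.055], 0.206]])

```text
clock: 4.15
position: [0.5981, -0.3032, 0.2395]
ee_rot: [1.0, 0.015, -0.001, 0.001]
ft_force: [0.1, -0.0, -0.5]
grip_width: 0.395
```

```bash
python3 - <<'E'
from h import *
plan(.5986,-.30,.154,2)
snap('wrist','w1.png',scale=1)
snap('top','t1.png',crop=(100,290,200,500),scale=2.6)
E
```

```text
t 4.15 shift [0.0007, -0.0034, 0.0855] spin -0.0041 | th 1.77 pos [ 0.5981 -0.3032  0.2395] F [ 0.1 -0.  -0.5] w 0.395
```

View pics/w1.png

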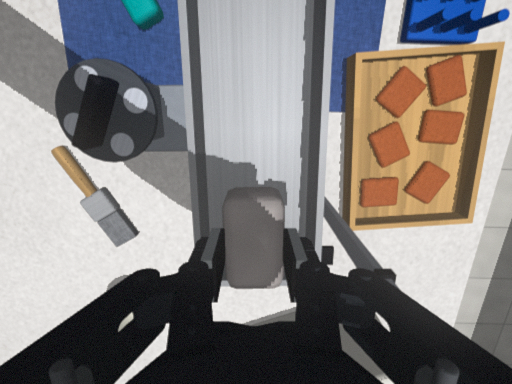

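View pics/t1.png

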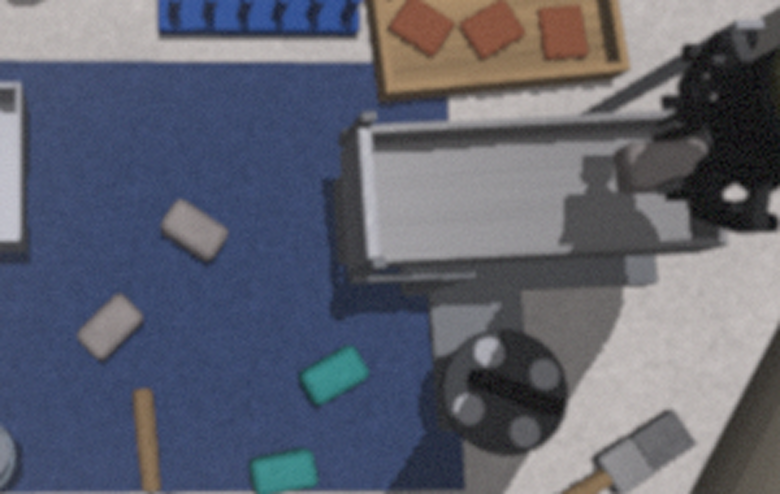

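Lump 1 is held and lies between the trough walls in the wrist view (lump at about (255,235)). Lowering.

Request:
send_rows(steps=[[[0.001, -0.01, 0.03], 0], [[0.001, -0.013, 0.06], 0], [[0.001, -0.013, 0.08], 0], [[0.001, -0.013, 0.086], 0], [[0.001, -0.013, 0.086], 0], [[0.001, -0.013, 0.086], 0], [[0.001, -0.013, 0.086], 0], [[0.001, -0.013, 0.086], 0]])

```text
clock: 5.25
position: [0.5998, -0.2872, 0.1542]
ee_rot: [1.0, 0.017, 0.0, 0.0]
ft_force: [-1.2, 0.2, -0.8]
grip_width: 0.394
```

Request:
send_rows(steps=[[[0, 0, 0], 0], [[0, 0, 0], 0], [[0, 0, 0], 0], [[0, 0, -0.03], 0], [[0, 0, -0.07], 0], [[0, -0.04, -0.1], 0], [[0, -0.1, -0.1], 0], [[0, -0.16, -0.1], 0]], hand=0.62)

```text
clock: 6.25
position: [0.594, -0.1257, 0.2542]
ee_rot: [1.0, 0.017, 0.0, -0.0]
ft_force: [1.4, -0.1, -0.3]
grip_width: 0.62
```

```bash
python3 - <<'E'
from h import *
snap('top','t2.png',crop=(100,290,200,500),scale=2.6)
lumps(region=(.4,.66,-.05,.17)); 
plan(.5847,.0263,.1,55.8-90)
E
```

```text
[274. 188.] 354 ztop 0.0322 (array([0.5848, 0.0265]), array([58.2, 34.9]), 56.9)
[242. 226.] 359 ztop 0.0324 (array([0.4926, 0.1056]), array([56.4, 34.2]), -45.0)
t 6.3 shift [-0.0043, -0.1412, 0.1543] spin 0.6417 | th 2.57 pos [ 0.5953 -0.1153  0.2536] F [4.6 5.6 0.5] w 0.623
```

View pics/t2.png

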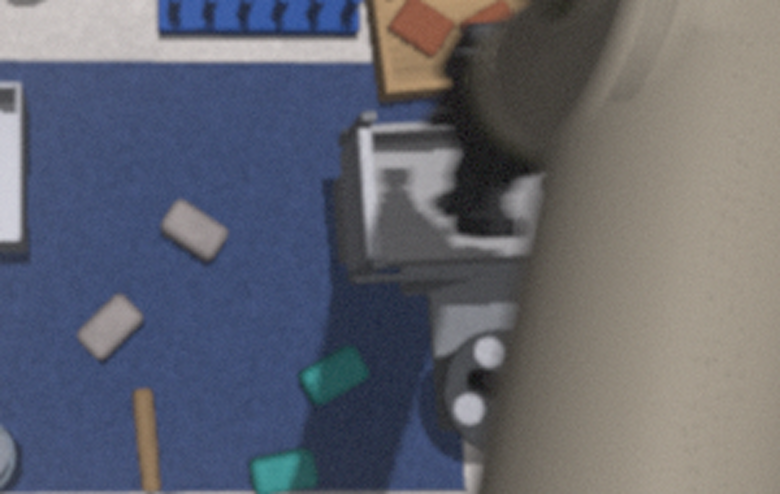

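Request:
send_rows(steps=[[[0, -0.05, 0.0], 0.15], [[0, -0.1, 0.02], 0.3], [[-0.004, -0.135, 0.06], 0.45], [[-0.004, -0.15, 0.1], 0.6], [[-0.004, -0.152, 0.14], 0.636], [[-0.004, -0.152, 0.155], 0.636], [[-0.004, -0.152, 0.155], 0.636], [[-0.004, -0.152, 0.155], 0.636]], hand=0.75)

```text
clock: 7.3
position: [0.5859, 0.0242, 0.1005]
ee_rot: [0.955, -0.296, 0.001, -0.001]
ft_force: [0.2, -0.2, 0.4]
grip_width: 0.744
```

```bash
python3 - <<'E'
from h import *
plan(.5848,.0264,.004,56.3-90)
E
```

```text
t 7.3 shift [-0.0023, -0.0011, 0.0965] spin -0.013 | th -34.45 pos [0.5859 0.0242 0.1005] F [ 0.2 -0.2  0.4] w 0.744
```

Request:
send_rows(steps=[[[-0.001, -0.001, 0.04], -0.013], [[-0.002, -0.001, 0.08], -0.013], [[-0.002, -0.001, 0.0965], -0.013], [[-0.002, -0.001, 0.0965], -0.013], [[-0.002, -0.001, 0.0965], -0.013], [[-0.002, -0.001, 0.0965], -0.013], [[-0.002, -0.001, 0.0965], -0.013], [[-0.002, -0.001, 0.0965], -0.013]])

```text
clock: 8.3
position: [0.5839, 0.0267, 0.0026]
ee_rot: [0.957, -0.29, 0.0, -0.0]
ft_force: [-0.6, -0.0, 0.3]
grip_width: 0.749
```

Request:
send_rows(steps=[[[0, 0, 0], 0], [[0, 0, 0], 0], [[0, 0, 0], 0], [[0, 0, 0], 0], [[0, 0, -0.05], 0], [[0, 0, -0.11], 0], [[0, 0, -0.17], 0], [[0, 0, -0.23], 0]], hand=0)

```text
clock: 9.3
position: [0.5832, 0.0266, 0.234]
ee_rot: [0.957, -0.29, -0.0, -0.0]
ft_force: [1.5, 1.0, -0.1]
grip_width: 0.405
```

```bash
python3 - <<'E'
from h import *
snap('top','t3.png',crop=(100,290,200,500),scale=2.6)
plan(.596,-.215,.235,2)
E
```

```text
t 9.35 shift [0.1419, 0.1952, 0.0066] spin -0.6236 | th -33.73 pos [0.5863 0.0261 0.2421] F [ 2.9 -0.7  5.8] w 0.403
```

View pics/t3.png

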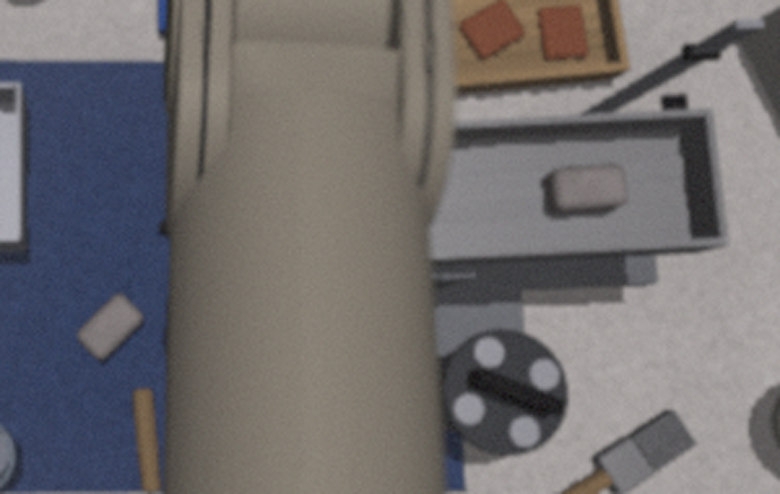

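Lump 1 lies in the trough (587,187), and lump 2 is held. Carrying it over.

Request:
send_rows(steps=[[[0.02, 0.03, -0.01], -0.1], [[0.05, 0.07, -0.01], -0.25], [[0.08, 0.11, -0.01], -0.4], [[0.11, 0.15, -0.01], -0.55], [[0.135, 0.185, 0.0], -0.624], [[0.142, 0.195, 0.0], -0.624], [[0.142, 0.195, 0.0], -0.624], [[0.142, 0.195, 0.0], -0.624]])

```text
clock: 10.35
position: [0.5943, -0.2125, 0.2322]
ee_rot: [1.0, 0.019, 0.0, -0.0]
ft_force: [1.0, 0.1, -0.9]
grip_width: 0.401
```

```bash
python3 - <<'E'
from h import *
plan(.596,-.213,.150,2)
E
```

```text
t 10.35 shift [0.0017, 0.0006, 0.0822] spin 0.0028 | th 2.16 pos [ 0.5943 -0.2125  0.2322] F [ 1.   0.1 -0.9] w 0.401
```

Request:
send_rows(steps=[[[0.001, 0, 0.03], 0], [[0.002, 0, 0.06], 0], [[0.002, 0, 0.082], 0], [[0.002, 0, 0.082], 0], [[0.002, 0, 0.082], 0], [[0.002, 0, 0.082], 0], [[0.002, 0, 0.082], 0], [[0.002, 0, 0.082], 0]])

```text
clock: 11.35
position: [0.5958, -0.2144, 0.1506]
ee_rot: [1.0, 0.018, 0.0, -0.0]
ft_force: [-0.3, -0.1, 0.1]
grip_width: 0.401
```

Request:
send_rows(steps=[[[0, 0, 0], 0], [[0, 0, 0], 0], [[0, 0, 0], 0], [[0, 0, -0.03], 0], [[0, 0, -0.07], 0], [[0, -0.04, -0.09], 0], [[-0.03, -0.1, -0.09], 0], [[-0.06, -0.16, -0.09], 0]], hand=0.62)

```text
clock: 12.35
position: [0.5336, -0.0633, 0.2402]
ee_rot: [1.0, 0.018, 0.0, 0.0]
ft_force: [0.4, 0.5, 0.2]
grip_width: 0.618
```

```bash
python3 - <<'E'
from h import *
snap('top','t4.png',crop=(100,290,200,500),scale=2.6)
lumps(region=(.4,.66,-.05,.17)); 
plan(.4928,.1053,.1,45)
E
```

```text
[242. 226.] 355 ztop 0.0324 (array([0.4925, 0.1055]), array([56.3, 34.3]), -45.0)
t 12.4 shift [-0.031, -0.1614, 0.1405] spin -0.7416 | th 2.51 pos [ 0.5311 -0.0551  0.2398] F [3.7 3.9 0.3] w 0.627
```

View pics/t4.png

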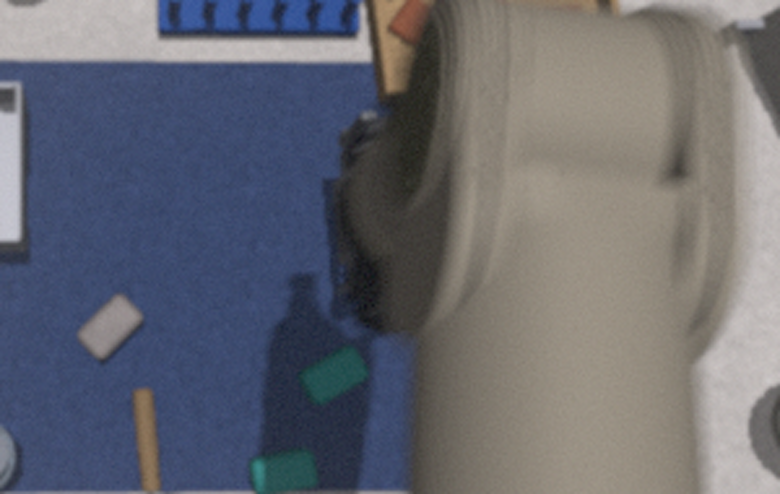

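Request:
send_rows(steps=[[[-0.01, -0.05, 0.0], -0.1], [[-0.02, -0.1, 0.04], -0.25], [[-0.03, -0.14, 0.08], -0.4], [[-0.032, -0.165, 0.12], -0.55], [[-0.032, -0.165, 0.14], -0.7], [[-0.032, -0.165, 0.14], -0.745], [[-0.032, -0.165, 0.14], -0.745], [[-0.032, -0.165, 0.14], -0.745]], hand=0.75)

```text
clock: 13.4
position: [0.4967, 0.099, 0.1006]
ee_rot: [0.925, 0.38, 0.0, -0.0]
ft_force: [0.2, 0.0, -0.1]
grip_width: 0.748
```

```bash
python3 - <<'E'
from h import *
plan(.4926,.1055,.003,45)
E
```

```text
t 13.4 shift [0.0015, -0.0075, 0.0976] spin -0.0058 | th 44.67 pos [0.4967 0.099  0.1006] F [ 0.2  0.  -0.1] w 0.748
```

Request:
send_rows(steps=[[[0.001, -0.007, 0.03], 0], [[0.0015, -0.0075, 0.07], 0], [[0.0015, -0.0075, 0.0965], 0], [[0.0015, -0.0075, 0.0965], 0], [[0.0015, -0.0075, 0.0965], 0], [[0.0015, -0.0075, 0.0965], 0], [[0.0015, -0.0075, 0.0965], 0], [[0.0015, -0.0075, 0.0965], 0]])

```text
clock: 14.4
position: [0.4925, 0.1056, 0.0042]
ee_rot: [0.925, 0.381, 0.0, -0.0]
ft_force: [0.8, 0.2, -0.5]
grip_width: 0.748
```

Request:
send_rows(steps=[[[0, 0, 0], 0], [[0, 0, 0], 0], [[0, 0, 0], 0], [[0, 0, 0], 0], [[0, 0, -0.05], 0], [[0, 0, -0.11], 0], [[0, 0, -0.17], 0], [[0, 0, -0.23], 0]], hand=0)

```text
clock: 15.4
position: [0.4918, 0.1052, 0.2358]
ee_rot: [0.925, 0.381, 0.0, -0.0]
ft_force: [1.7, 1.4, -0.8]
grip_width: 0.399
```

```bash
python3 - <<'E'
from h import *
snap('top','t5.png',crop=(100,290,200,500),scale=2.6)
plan(.594,-.143,.232,2)
E
```

```text
t 15.45 shift [-0.1047, 0.2465, 0.0113] spin 0.7453 | th 44.7 pos [0.4949 0.1058 0.2436] F [2.8 0.9 7.2] w 0.405
```

View pics/t5.png

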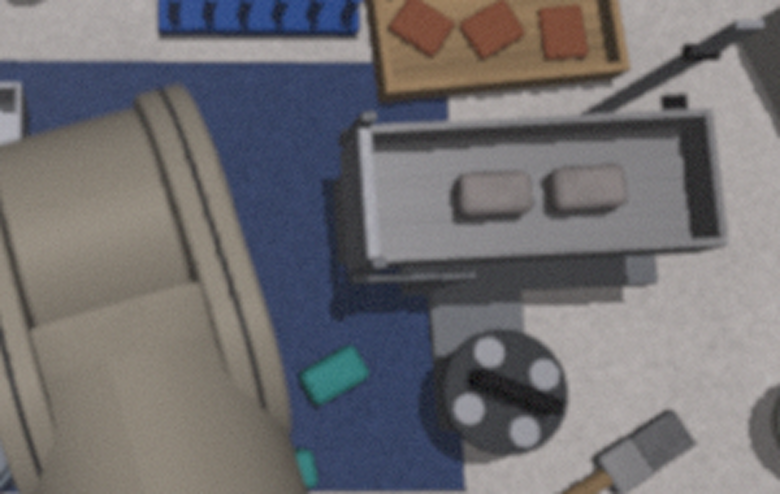

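Request:
send_rows(steps=[[[-0.02, 0.04, -0.01], 0.1], [[-0.04, 0.09, -0.01], 0.25], [[-0.06, 0.14, -0.01], 0.4], [[-0.08, 0.19, -0.01], 0.55], [[-0.1, 0.23, 0.0], 0.7], [[-0.105, 0.247, 0.0], 0.745], [[-0.105, 0.247, 0.0], 0.745], [[-0.105, 0.247, 0.0], 0.745]])

```text
clock: 16.45
position: [0.5916, -0.1422, 0.2338]
ee_rot: [1.0, 0.02, -0.0, -0.0]
ft_force: [0.2, 0.5, -0.9]
grip_width: 0.405
```

```bash
python3 - <<'E'
from h import *
plan(.594,-.146,.147,2)
E
```

```text
t 16.45 shift [0.0022, 0.004, 0.0868] spin 0.0044 | th 2.25 pos [ 0.5916 -0.1422  0.2338] F [ 0.2  0.5 -0.9] w 0.405
```

Request:
send_rows(steps=[[[0.002, 0.004, 0.02], 0], [[0.002, 0.004, 0.05], 0], [[0.002, 0.004, 0.075], 0], [[0.002, 0.004, 0.087], 0], [[0.002, 0.004, 0.087], 0], [[0.002, 0.004, 0.087], 0], [[0.002, 0.004, 0.087], 0], [[0.002, 0.004, 0.087], 0]])

```text
clock: 17.45
position: [0.594, -0.1478, 0.1473]
ee_rot: [1.0, 0.018, 0.0, -0.0]
ft_force: [0.4, -0.3, -1.0]
grip_width: 0.401
```

Request:
send_rows(steps=[[[0, 0, 0], 0], [[0, 0, 0], 0], [[0, 0, 0], 0], [[0, 0, -0.03], 0], [[0, 0, -0.07], 0], [[-0.03, 0.02, -0.09], 0], [[-0.08, 0.05, -0.09], 0.1], [[-0.13, 0.08, -0.09], 0.2]], hand=0.62)

```text
clock: 18.45
position: [0.4654, -0.2336, 0.2369]
ee_rot: [0.997, -0.083, 0.0, 0.0]
ft_force: [0.3, -1.0, 1.3]
grip_width: 0.622
```

```bash
python3 - <<'E'
from h import *
plan(.4318,-.238,.17,-21.8)
E
```

```text
t 18.45 shift [-0.0324, 0.0099, 0.0669] spin 0.2134 | th -9.58 pos [ 0.4654 -0.2336  0.2369] F [ 0.3 -1.   1.3] w 0.622
```

Request:
send_rows(steps=[[[-0.01, 0.003, 0.0], 0.1], [[-0.02, 0.006, 0.01], 0.2], [[-0.03, 0.01, 0.03], 0.213], [[-0.0324, 0.01, 0.04], 0.213], [[-0.0324, 0.01, 0.04], 0.213], [[-0.0324, 0.01, 0.04], 0.213], [[-0.0324, 0.01, 0.04], 0.213], [[-0.0324, 0.01, 0.04], 0.213]])

```text
clock: 19.45
position: [0.4333, -0.2371, 0.197]
ee_rot: [0.982, -0.187, 0.0, 0.0]
ft_force: [0.1, 0.1, 0.7]
grip_width: 0.616
```

```bash
python3 - <<'E'
from h import *
snap('wrist','w2.png',scale=1.2)
snap('scene','s2.png',scale=1.5)
p,W=cloud('wrist')
m=(W[...,0]>.35)&(W[...,0]<.52)&(W[...,1]>-.32)&(W[...,1]<-.15)
mm=m&(W[...,2]>.117)&(W[...,2]<.14)
print(rect(W[mm]),mm.sum())
d=m&(W[...,2]>.08)&(W[...,2]<.117); print(np.percentile(W[d][:,2],[5,25,50,75,95]))
plan(.4318,-.238,.104,-21.8)
E
```

```text
(array([ 0.4338, -0.239 ]), array([72.9, 13.5]), 68.1) 1226
[0.09444753 0.09518059 0.09569174 0.09617052 0.09692367]
t 19.55 shift [-0.001, 0.0014, 0.0929] spin 0.0035 | th -21.6 pos [ 0.4332 -0.2371  0.1969] F [-0.7  0.4  0.5] w 0.621
```

View pics/w2.png

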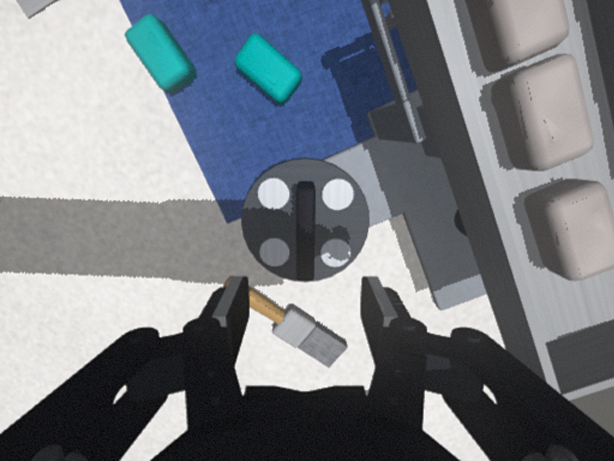

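View pics/s2.png

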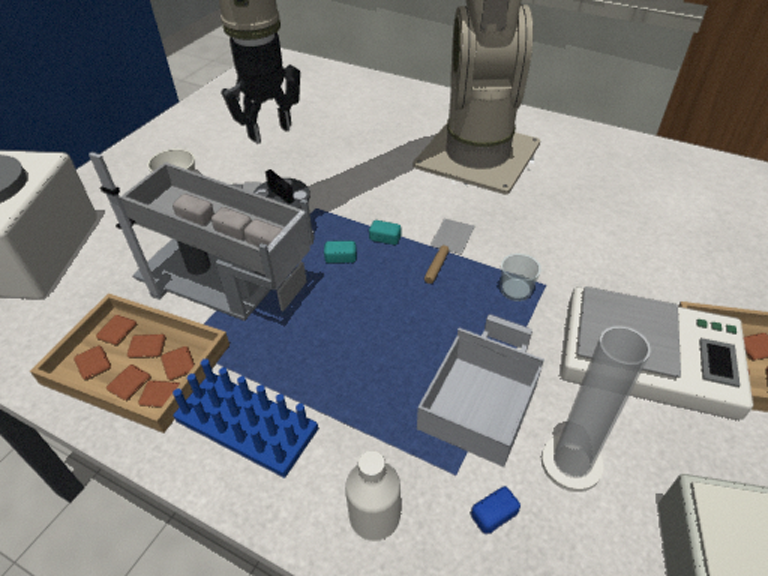

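Three lumps are in the trough (scene (190,209), (232,222), (262,233)), and the wheel bar sits at wrist (305,230). Descending onto the bar.

Request:
send_rows(steps=[[[0, 0.001, 0.03], 0], [[0, 0.001, 0.06], 0], [[0, 0.001, 0.08], 0], [[0, 0.001, 0.093], 0], [[0, 0.001, 0.093], 0], [[0, 0.001, 0.093], 0], [[0, 0.001, 0.093], 0], [[0, 0.001, 0.093], 0]])

```text
clock: 20.55
position: [0.433, -0.238, 0.1042]
ee_rot: [0.982, -0.187, 0.0, -0.0]
ft_force: [-0.8, 0.3, 0.4]
grip_width: 0.62
```

Request:
send_rows(steps=[[[0, 0, 0], 0], [[0, 0, 0], 0], [[0, 0, 0], 0], [[0, 0, 0], 0], [[0, 0, 0], 0], [[0, 0, 0], 0], [[0, 0, 0], 0], [[0, 0, 0], 0]], hand=0, force=60)

```text
clock: 21.55
position: [0.4334, -0.2382, 0.1041]
ee_rot: [0.982, -0.187, 0.001, 0.0]
ft_force: [4.3, -1.2, 2.1]
grip_width: 0.137
```

Request:
send_rows(steps=[[[0, 0, 0], 0.12], [[0, 0, 0], 0.24], [[0, 0, 0], 0.36], [[0, 0, 0], 0.48], [[0, 0, 0], 0.6], [[0, 0, 0], 0.72], [[0, 0, 0], 0.84], [[0, 0, 0], 0.95]])

```text
clock: 22.55
position: [0.4337, -0.2385, 0.1042]
ee_rot: [0.787, -0.617, 0.001, -0.0]
ft_force: [7.0, -4.7, -2.5]
grip_width: 0.139
```

Request:
send_rows(steps=[[[0, 0, 0], 0.12], [[0, 0, 0], 0.24], [[0, 0, 0], 0.36], [[0, 0, 0], 0.48], [[0, 0, 0], 0.6], [[0, 0, 0], 0.72], [[0, 0, 0], 0.84], [[0, 0, 0], 0.95]])

```text
clock: 23.55
position: [0.4337, -0.239, 0.1042]
ee_rot: [-0.417, 0.909, -0.002, 0.0]
ft_force: [6.9, -6.3, -3.1]
grip_width: 0.137
```

Request:
send_rows(steps=[[[0, 0, 0], 0], [[0, 0, 0], 0], [[0, 0, 0], 0], [[0, 0, 0], 0], [[0, 0, 0], 0], [[0, 0, 0], 0], [[0, 0, -0.02], 0], [[0, 0, -0.06], 0]], hand=0.5)

```text
clock: 24.55
position: [0.4318, -0.2377, 0.1636]
ee_rot: [-0.419, 0.908, 0.0, -0.002]
ft_force: [1.2, 1.4, 1.3]
grip_width: 0.5
```

```bash
python3 - <<'E'
from h import *
st()
snap('scene','s3.png',scale=1.5)
E
```

```text
{'clock': 24.55, 'position': [0.4318, -0.2377, 0.1636], 'ee_rot': [-0.4189, 0.908, 0.0002, -0.0017], 'ft_force': [1.2183, 1.3751, 1.3164], 'grip_width': 0.5001, 'joint_pos': [-0.7936, 0.1435, 1.3139, 1.9079, -0.1461, 1.2029, -1.7063]}
toolx [-0.649 -0.761  0.003] tooly [-0.761  0.649  0.002] z [-0.003 -0.001 -1.   ]
```

View pics/s3.png

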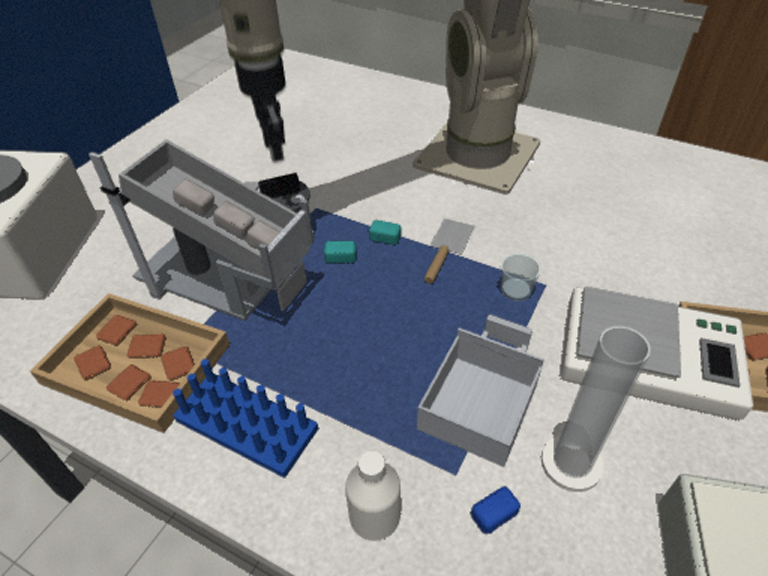

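Request:
send_rows(steps=[[[0, 0, 0], -0.18], [[0, 0, 0], -0.36], [[0, 0, 0], -0.54], [[0, 0, 0], -0.72], [[0, 0, 0], -0.9], [[0, 0, 0], -1.08], [[0, 0, 0], -1.26], [[0, 0, 0], -1.44]])

```text
clock: 25.6
position: [0.4326, -0.238, 0.1637]
ee_rot: [0.915, -0.404, -0.0, -0.0]
ft_force: [-0.0, -0.1, -0.4]
grip_width: 0.503
```

Request:
send_rows(steps=[[[0, 0, 0], -0.18], [[0, 0, 0], -0.36], [[0, 0, 0], -0.54], [[0, 0, 0], -0.72], [[0, 0, 0], -0.9], [[0, 0, 0], -1.08], [[0, 0, 0], -1.26], [[0, 0, 0], -1.44]])

```text
clock: 26.6
position: [0.4326, -0.238, 0.1636]
ee_rot: [0.954, 0.3, 0.0, -0.0]
ft_force: [-1.0, -0.2, 0.7]
grip_width: 0.5
```

```bash
python3 - <<'E'
from h import *
st()
snap('top','t6.png',scale=1.5)
p,W=cloud('top')
m=(W[...,0]>.35)&(W[...,0]<.52)&(W[...,1]>-.32)&(W[...,1]<-.15)&(W[...,2]>.117)&(W[...,2]<.14)
print(m.sum(), rect(W[m]) if m.sum()>50 else None)
plan(.4334,-.2382,.104,48.7)
E
```

```text
{'clock': 26.6, 'position': [0.4326, -0.238, 0.1636], 'ee_rot': [0.954, 0.2997, 0.0001, -0.0001], 'ft_force': [-0.963, -0.1943, 0.6725], 'grip_width': 0.4996, 'joint_pos': [-0.5048, 0.0762, 0.9703, 1.9018, -0.0678, 1.1976, 1.0977]}
toolx [0.82  0.572 0.   ] tooly [ 0.572 -0.82  -0.   ] z [ 0.  0. -1.]
192 (array([ 0.4259, -0.2336]), array([59.2, 14.9]), -40.2)
t 26.65 shift [0.0005, 0.0007, 0.0596] spin -0.232 | th 35.41 pos [ 0.4326 -0.238   0.1636] F [ 0.4 -0.   1.1] w 0.502
```

Request:
send_rows(steps=[[[0, 0, 0], -0.13], [[0, 0, 0], -0.24], [[0, 0.001, 0.03], -0.24], [[0, 0.001, 0.06], -0.24], [[0, 0.001, 0.06], -0.24], [[0, 0.001, 0.06], -0.24], [[0, 0.001, 0.06], -0.24], [[0, 0.001, 0.06], -0.24]])

```text
clock: 27.65
position: [0.4338, -0.2388, 0.1045]
ee_rot: [0.913, 0.409, 0.001, 0.0]
ft_force: [-0.1, 0.2, -0.2]
grip_width: 0.5
```

Request:
send_rows(steps=[[[0, 0, 0], 0], [[0, 0, 0], 0], [[0, 0, 0], 0], [[0, 0, 0], 0], [[0, 0, 0], 0], [[0, 0, 0], 0], [[0, 0, 0], 0], [[0, 0, 0], 0]], hand=0)

```text
clock: 28.65
position: [0.4333, -0.2388, 0.1042]
ee_rot: [0.912, 0.409, 0.0, -0.0]
ft_force: [-2.4, 0.9, 4.8]
grip_width: 0.14
```

Request:
send_rows(steps=[[[0, 0, 0], 0.12], [[0, 0, 0], 0.24], [[0, 0, 0], 0.36], [[0, 0, 0], 0.48], [[0, 0, 0], 0.6], [[0, 0, 0], 0.72], [[0, 0, 0], 0.84], [[0, 0, 0], 0.95]])

```text
clock: 29.65
position: [0.4333, -0.2388, 0.1042]
ee_rot: [0.998, -0.055, -0.0, -0.0]
ft_force: [-3.1, 0.6, 6.0]
grip_width: 0.14
```

Request:
send_rows(steps=[[[0, 0, 0], 0.12], [[0, 0, 0], 0.24], [[0, 0, 0], 0.36], [[0, 0, 0], 0.48], [[0, 0, 0], 0.6], [[0, 0, 0], 0.68], [[0, 0, 0], 0.68], [[0, 0, 0], 0.68]])

```text
clock: 30.65
position: [0.4332, -0.2388, 0.1042]
ee_rot: [0.924, -0.383, -0.0, -0.0]
ft_force: [-3.7, 1.8, 7.3]
grip_width: 0.135
```

```bash
cat > tilt.py <<'E'
from h import *
for k,n in enumerate(['scene','top']):
    import sys
    snap(n,'%s_tilt%s.png'%(n,sys.argv[1]),crop=((60,240,40,260) if n=='scene' else (80,290,300,512)),scale=2.7)
    p,W=cloud(n)
    # rim points left (far x) wall
    m=(W[...,0]>.56)&(W[...,0]<.63)&(W[...,1]>-.36)&(W[...,1]<-.28)&(W[...,2]>.11)&(W[...,2]<.34)
    Q=W[m]
    if len(Q)<50: print(n,len(Q)); continue
    best=None; rng=np.random.default_rng(0)
    for i in range(500):
        a,b,c=Q[rng.choice(len(Q),3,replace=False)]; nn=np.cross(b-a,c-a); l=np.linalg.norm(nn)
        if l<1e-6: continue
        nn/=l
        if abs(nn[2])<.7: continue
        s=(abs((Q-a)@nn)<.002)
        if best is None or s.sum()>best.sum(): best=s
    P=Q[best]; c=P.mean(0); nn=np.linalg.svd(P-c)[2][2]; nn*=np.sign(nn[2]); print(n,len(P),'tilt',np.degrees(np.arctan2(nn[1],nn[2])).round(2),nn.round(3),c.round(3))
st()
E
python3 tilt.py 1
```

```text
scene 581 tilt 29.64 [-0.017  0.494  0.869] [ 0.591 -0.321  0.219]
top 1303 tilt 29.68 [-0.012  0.495  0.869] [ 0.594 -0.318  0.217]
{'clock': 30.75, 'position': [0.4332, -0.2388, 0.1042], 'ee_rot': [0.9236, -0.3834, -0.0002, -0.0002], 'ft_force': [-4.2932, 0.5765, 7.8312], 'grip_width': 0.1412, 'joint_pos': [-0.678, 0.3002, 1.256, 1.9731, -0.3221, 1.0952, -0.0709]}
toolx [ 0.706 -0.708 -0.   ] tooly [-0.708 -0.706 -0.   ] z [-0.  0. -1.]
```

View pics/scene_tilt1.png

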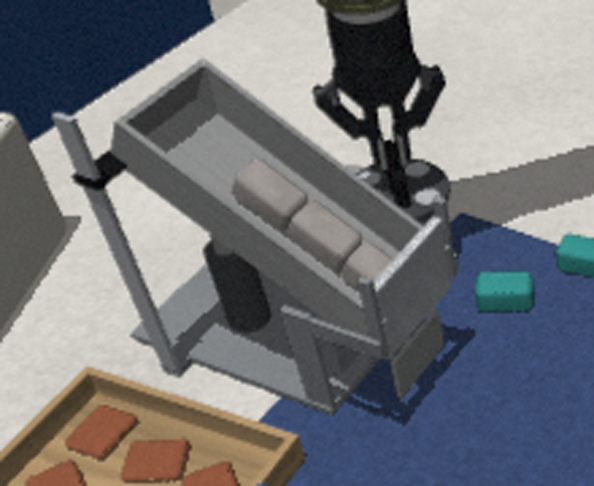

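View pics/top_tilt1.png

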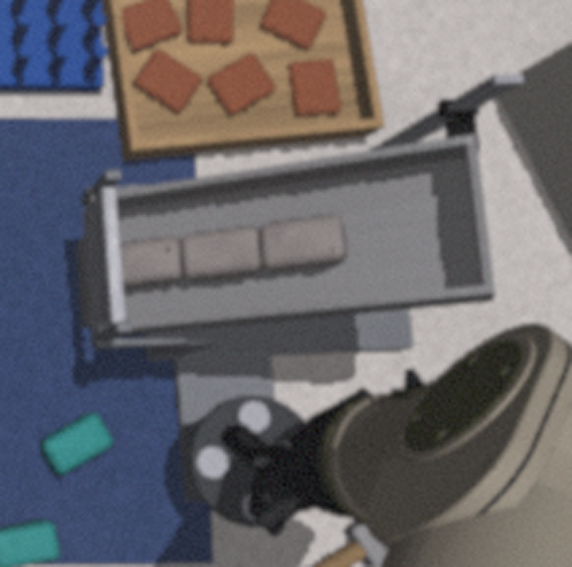

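Lumps slid to the gate, and the pointer is practically on the mark (29.66° measured). A small trim, then release.

Request:
send_rows(steps=[[[0, 0, 0], 0.02], [[0, 0, 0], 0.04], [[0, 0, 0], 0.04], [[0, 0, 0], 0.04], [[0, 0, 0], 0.04], [[0, 0, 0], 0.04], [[0, 0, 0], 0.04], [[0, 0, 0], 0.04]])

```text
clock: 31.75
position: [0.4332, -0.2388, 0.1042]
ee_rot: [0.916, -0.402, -0.0, -0.0]
ft_force: [-2.3, 1.4, 8.3]
grip_width: 0.14
```

Request:
send_rows(steps=[[[0, 0, 0], 0], [[0, 0, 0], 0], [[0, 0, 0], 0], [[0, 0, 0], 0], [[0, 0, -0.03], 0], [[0, 0, -0.08], 0], [[0, 0, -0.1], 0], [[0, 0, -0.1], 0]], hand=0.5)

```text
clock: 32.75
position: [0.4341, -0.2387, 0.2048]
ee_rot: [0.916, -0.401, 0.001, -0.001]
ft_force: [0.1, -0.3, -0.4]
grip_width: 0.498
```

```bash
python3 tilt.py 2; python3 - <<'E'
from h import *
p,d=snap('top','t7.png',scale=1.5)
p,W=cloud('top')
def reg(x0,x1,y0,y1,z0,z1): return (W[...,0]>x0)&(W[...,0]<x1)&(W[...,1]>y0)&(W[...,1]<y1)&(W[...,2]>z0)&(W[...,2]<z1)
m=reg(.5,.548,.17,.4,.069,.085); print('handle',rect(W[m]),m.sum())
plan(.529,.254,.17,0.5)
E
```

```text
scene 584 tilt 29.71 [-0.017  0.496  0.868] [ 0.592 -0.319  0.218]
top 1321 tilt 30.33 [-0.016  0.505  0.863] [ 0.595 -0.318  0.218]
{'clock': 32.85, 'position': [0.4331, -0.2383, 0.2031], 'ee_rot': [0.9159, -0.4015, -0.0003, -0.0004], 'ft_force': [0.378, -0.2221, 0.2951], 'grip_width': 0.5022, 'joint_pos': [-0.8484, 0.0289, 1.3098, 1.8522, -0.0299, 1.2827, -0.3565]}
toolx [ 0.678 -0.735 -0.001] tooly [-0.735 -0.678 -0.   ] z [-0.     0.001 -1.   ]
handle (array([0.5277, 0.2534]), array([71.2, 11. ]), -89.5) 166
t 32.9 shift [-0.297, -0.4042, 0.0329] spin -0.8354 | th -47.37 pos [ 0.4328 -0.2383  0.2028] F [-0.4 -0.6 -0.6] w 0.5
```

View pics/scene_tilt2.png

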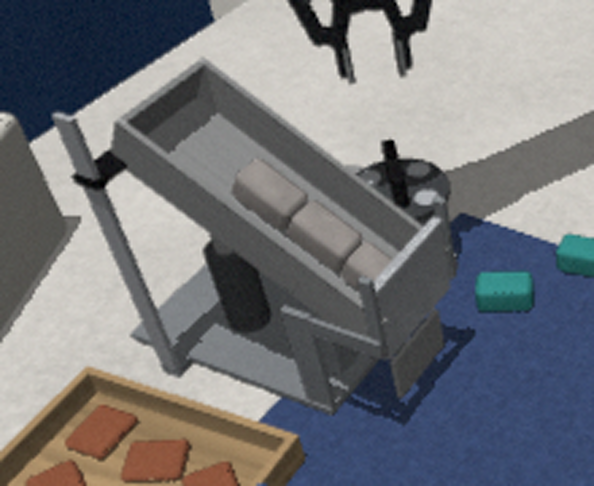

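Request:
send_rows(steps=[[[-0.03, -0.045, -0.02], -0.05], [[-0.065, -0.09, -0.02], -0.15], [[-0.1, -0.14, -0.02], -0.3], [[-0.14, -0.19, -0.02], -0.45], [[-0.18, -0.24, -0.01], -0.6], [[-0.22, -0.29, 0.0], -0.75], [[-0.25, -0.34, 0.01], -0.84], [[-0.27, -0.37, 0.02], -0.84]], hand=0.36)

```text
clock: 33.9
position: [0.5222, 0.2133, 0.181]
ee_rot: [1.0, 0.009, -0.001, 0.001]
ft_force: [0.6, -0.7, 0.8]
grip_width: 0.357
```

```bash
python3 - <<'E'
from h import *
plan(.529,.2535,.12,0.7)
E
```

```text
t 33.9 shift [0.0076, -0.0402, 0.0609] spin 0.0048 | th 0.98 pos [0.5222 0.2133 0.181 ] F [ 0.6 -0.7  0.8] w 0.357
```

Request:
send_rows(steps=[[[0.004, -0.02, 0.01], 0.005], [[0.007, -0.036, 0.04], 0.005], [[0.007, -0.036, 0.06], 0.005], [[0.007, -0.036, 0.06], 0.005], [[0.007, -0.036, 0.06], 0.005], [[0.007, -0.036, 0.06], 0.005], [[0.007, -0.036, 0.06], 0.005], [[0.007, -0.036, 0.06], 0.005]])

```text
clock: 34.9
position: [0.5293, 0.2467, 0.1242]
ee_rot: [1.0, 0.004, 0.0, -0.0]
ft_force: [0.8, 0.9, -0.1]
grip_width: 0.36
```

```bash
python3 - <<'E'
from h import *
snap('wrist','w4.png',scale=1.2)
p,W=cloud('wrist')
def reg(x0,x1,y0,y1,z0,z1): return (W[...,0]>x0)&(W[...,0]<x1)&(W[...,1]>y0)&(W[...,1]<y1)&(W[...,2]>z0)&(W[...,2]<z1)
m=reg(.5,.548,.17,.34,.072,.088); print('handle',rect(W[m]),m.sum())
m=reg(.55,.6,.17,.34,.068,.085); print('backwall',rect(W[m]),m.sum())
plan(.5285,.2535,.047,0.7)
E
```

```text
handle (array([0.5298, 0.2543]), array([70.7, 11.4]), -89.2) 1226
backwall (array([0.5698, 0.2679]), array([107.8,   4.5]), -89.3) 852
t 34.95 shift [-0.0008, -0.0068, 0.0771] spin -0.0041 | th 0.47 pos [0.5293 0.2466 0.1241] F [ 0.8  0.2 -0.3] w 0.359
```

View pics/w4.png

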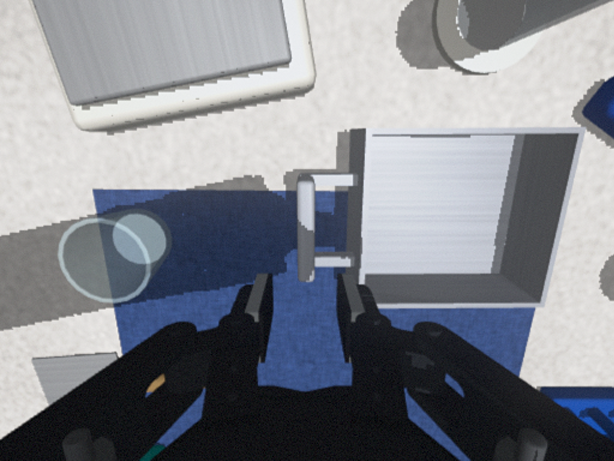

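Request:
send_rows(steps=[[[0, -0.007, 0.01], -0.004], [[0, -0.007, 0.03], -0.004], [[0, -0.007, 0.05], -0.004], [[0, -0.007, 0.07], -0.004], [[0, -0.007, 0.077], -0.004], [[0, -0.007, 0.077], -0.004], [[0, -0.007, 0.077], -0.004], [[0, -0.007, 0.077], -0.004]])

```text
clock: 35.95
position: [0.5296, 0.2538, 0.0475]
ee_rot: [1.0, 0.006, 0.0, -0.0]
ft_force: [-0.1, 0.2, 0.2]
grip_width: 0.361
```

Request:
send_rows(steps=[[[0, 0, 0], 0], [[0, 0, 0], 0], [[0, 0, 0], 0], [[0, 0, 0], 0], [[0, 0, 0], 0], [[0, 0, -0.01], 0], [[0, 0, -0.02], 0], [[0, 0, -0.03], 0]], hand=0, force=100)

```text
clock: 36.95
position: [0.5292, 0.2536, 0.0776]
ee_rot: [1.0, 0.006, 0.0, -0.0]
ft_force: [0.6, 1.5, -1.1]
grip_width: 0.103
```

```bash
python3 - <<'E'
from h import *
snap('scene','s5.png',scale=1.5)
print('high'); plan(.586,.09,.075,-88); st()
E
```

```text
high
t 37.0 shift [0.0541, 0.1645, 0.0038] spin 1.5479 | th 0.69 pos [0.5299 0.2538 0.0789] F [ 1.1  0.8 -1.4] w 0.099
{'clock': 37.0, 'position': [0.5299, 0.2538, 0.0789], 'ee_rot': [1.0, 0.006, 0.0007, -0.0006], 'ft_force': [1.0908, 0.801, -1.4285], 'grip_width': 0.0991, 'joint_pos': [-1.2115, 0.4771, 0.8738, 1.7544, -0.4067, 1.1001, -0.1923]}
toolx [1.    0.012 0.002] tooly [ 0.012 -1.    -0.001] z [ 0.001  0.001 -1.   ]
```

View pics/s5.png

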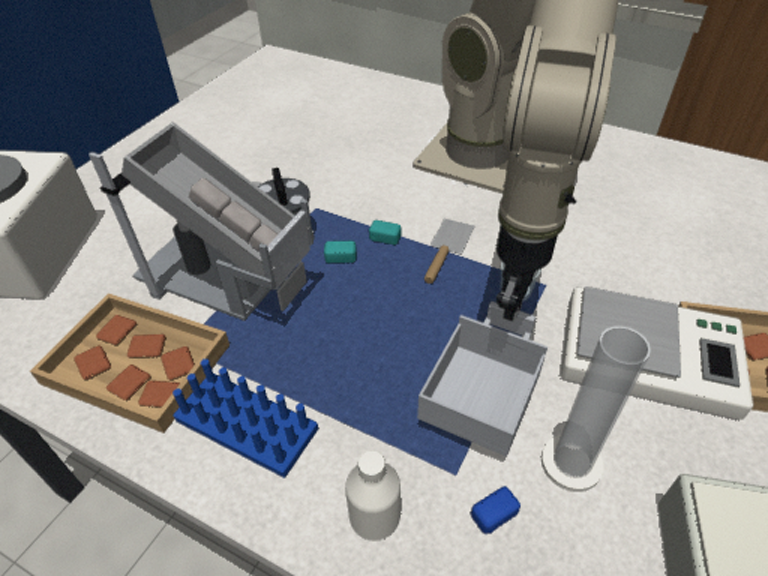

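Request:
send_rows(steps=[[[0, 0, 0], 0.1], [[0, 0, 0], 0.22], [[0, 0, 0], 0.36], [[0, 0, 0], 0.5], [[0, 0, 0], 0.65], [[0, 0, 0], 0.8], [[0, 0, 0], 0.95], [[0, 0, 0], 1.1]])

```text
clock: 38.0
position: [0.5292, 0.2538, 0.077]
ee_rot: [0.854, -0.52, -0.0, -0.0]
ft_force: [0.5, -0.7, -2.1]
grip_width: 0.106
```

```bash
python3 - <<'E'
from h import *
plan(.585,.13,.06,-88)
E
```

```text
t 38.0 shift [0.1356, 0.0074, 0.017] spin 0.4432 | th -62.61 pos [0.5292 0.2538 0.077 ] F [ 0.5 -0.7 -2.1] w 0.106
```

Request:
send_rows(steps=[[[0.01, 0.001, 0.0], 0.12], [[0.03, 0.002, 0.0], 0.24], [[0.06, 0.004, 0.0], 0.36], [[0.09, 0.005, 0.01], 0.443], [[0.12, 0.007, 0.02], 0.443], [[0.135, 0.0075, 0.023], 0.443], [[0.135, 0.0075, 0.023], 0.443], [[0.135, 0.0075, 0.023], 0.443]])

```text
clock: 39.0
position: [0.5852, 0.1321, 0.0541]
ee_rot: [0.722, -0.692, -0.0, -0.0]
ft_force: [-1.2, 0.2, -2.4]
grip_width: 0.107
```

```bash
python3 - <<'E'
from h import *
snap('top','t9.png',crop=(80,290,200,500),scale=2.6)
snap('scene','s6.png',crop=(60,300,40,400),scale=2.1)
plan(.585,.085,.053,-88)
E
```

```text
t 39.1 shift [0.047, 0.002, 0.001] spin 0.0068 | th -87.61 pos [0.5851 0.1321 0.054 ] F [ 0.  -0.8 -1.9] w 0.104
```

View pics/t9.png

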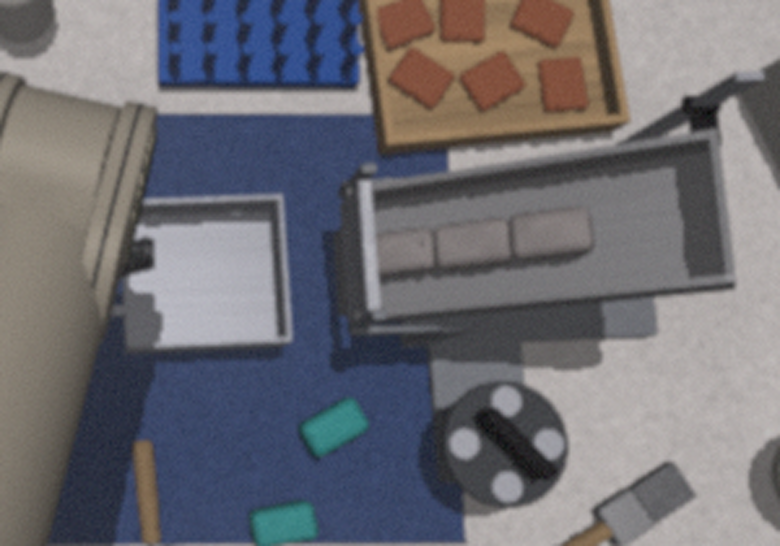

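View pics/s6.png

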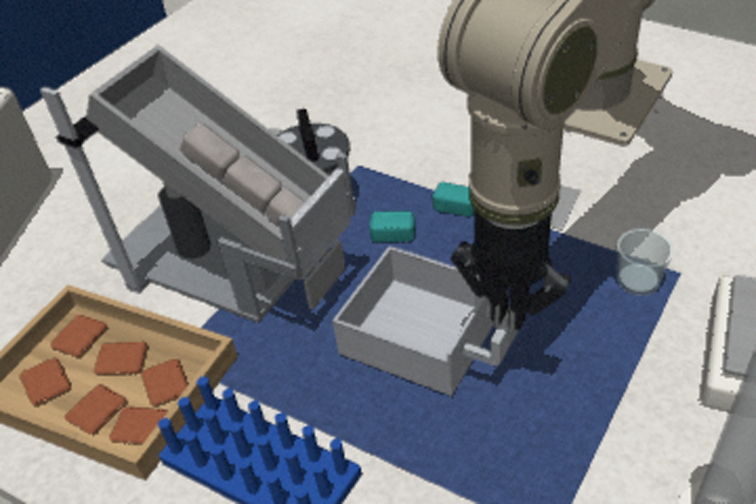

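```bash
python3 - <<'E'
from h import *
p,W=cloud('top')
m=(W[...,0]>.48)&(W[...,0]<.7)&(W[...,1]>-.09)&(W[...,1]<.03)&(W[...,2]>.045)&(W[...,2]<.075)
Q=W[m]; print(m.sum(),'x',np.percentile(Q[:,0],[1,99]),'y min',Q[:,1].min())
for y in [-.04,-.02,0,.02]:
    s=Q[abs(Q[:,1]-y)<.006]; s1=s[s[:,0]<.58]; s2=s[s[:,0]>.6]; print(y,s1[:,0].mean().round(4),s2[:,0].mean().round(4),s1[:,2].mean().round(4),s2[:,2].mean().round(4))
f=Q[Q[:,1]<-.045]; print('front edge fit',np.polyfit(f[:,0],f[:,1],1),f[:,2].mean(),len(f))
m=(W[...,0]>.5)&(W[...,0]<.7)&(W[...,1]>-.14)&(W[...,1]<-.08)&(W[...,2]>.165)&(W[...,2]<.21); print('gate',rect(W[m]),W[m].mean(0).round(4))
E
```

```text
365 x [0.52075529 0.65938664] y min -0.05889750224483718
-0.04 0.525 0.6566 0.0605 0.0585
-0.02 0.5237 0.6554 0.0625 0.0592
0 0.523 0.6547 0.0617 0.0592
0.02 0.5226 0.6541 0.0606 0.0597
front edge fit [ 0.03507009 -0.07358154] 0.059614069905432686 180
gate (array([ 0.5915, -0.1196]), array([125.6,  43.5]), 2.5) [ 0.5923 -0.1045  0.1784]
```

Request:
send_rows(steps=[[[0.012, 0.001, 0], 0], [[0.024, 0.001, 0], 0], [[0.036, 0.001, 0], 0], [[0.044, 0.001, 0], 0], [[0.044, 0.001, 0], 0], [[0.044, 0.001, 0], 0], [[0.044, 0.001, 0], 0], [[0.044, 0.001, 0], 0]])

```text
clock: 40.1
position: [0.586, 0.0868, 0.0538]
ee_rot: [0.721, -0.693, -0.0, -0.0]
ft_force: [0.3, 1.0, -1.7]
grip_width: 0.107
```

```bash
python3 - <<'E'
from h import *
snap('scene','s7.png',crop=(60,300,40,400),scale=2.1)
plan(.585,.085,.053,-88)
E
```

```text
t 40.15 shift [0.0018, 0.001, 0.0008] spin 0.0054 | th -87.69 pos [0.586  0.0868 0.0538] F [-0.   0.1 -2.2] w 0.104
```

View pics/s7.png

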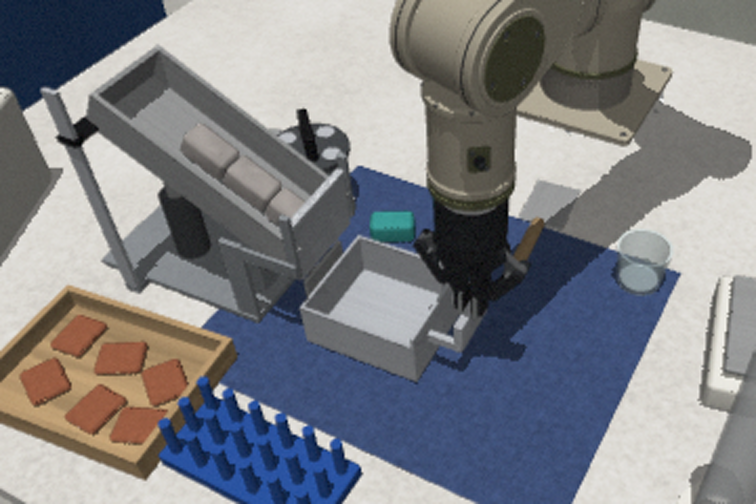

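Request:
send_rows(steps=[[[0.008, 0, 0], 0], [[0.018, 0, 0], 0], [[0.028, 0, 0], 0], [[0.034, 0, 0], 0], [[0.034, 0, 0], 0], [[0.034, 0, 0], 0], [[0.034, 0, 0], 0], [[0.034, 0, 0], 0]])

```text
clock: 41.15
position: [0.5875, 0.054, 0.054]
ee_rot: [0.722, -0.692, -0.001, -0.001]
ft_force: [-1.8, 8.7, -0.5]
grip_width: 0.102
```

```bash
python3 - <<'E'
from h import *
snap('scene','s8.png',crop=(60,300,40,400),scale=2.1)
snap('top','t10.png',crop=(80,290,200,500),scale=2.6)
plan(.585,.085,.053,-88)
E
```

```text
t 41.25 shift [-0.0311, 0.0013, 0.0011] spin 0.0064 | th -87.63 pos [0.5875 0.054  0.054 ] F [-1.2  7.9  2.2] w 0.102
```

View pics/s8.png

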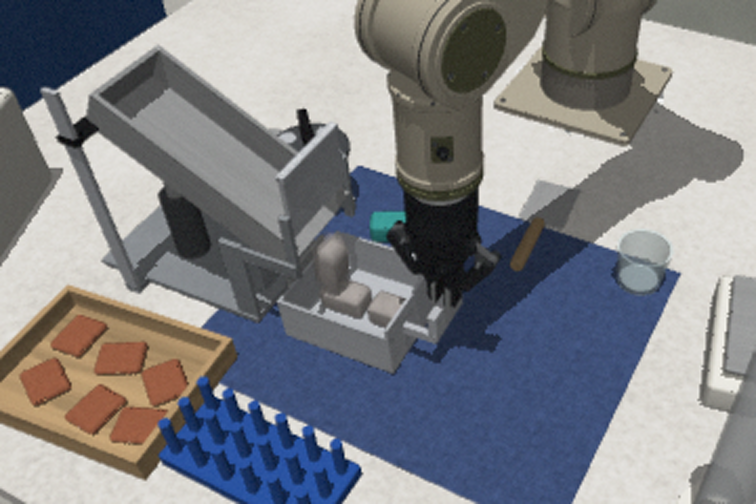

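View pics/t10.png

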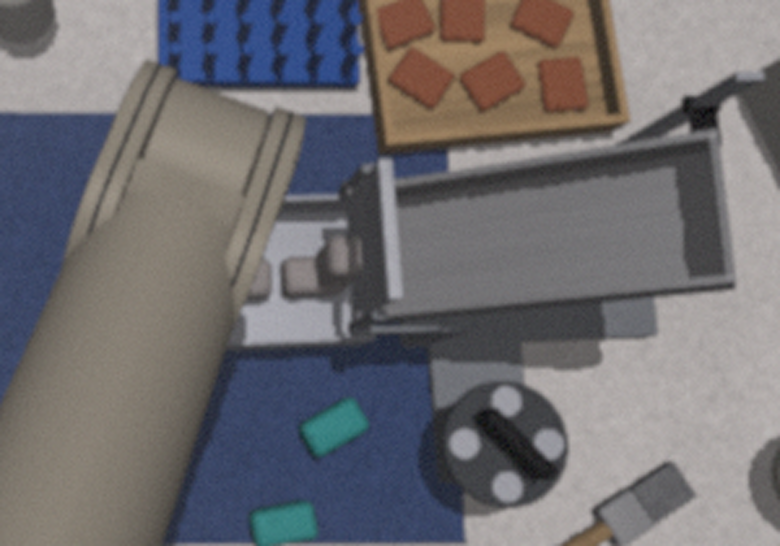

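Request:
send_rows(steps=[[[0, 0, 0], 0], [[0, 0, 0], 0], [[0, 0, 0], 0], [[0, 0, 0], 0], [[0, 0, 0], 0], [[0, 0, 0], 0], [[0, 0, 0], 0], [[0, 0, 0], 0]])

```text
clock: 42.25
position: [0.5875, 0.054, 0.054]
ee_rot: [0.722, -0.692, -0.001, -0.001]
ft_force: [-1.5, 7.3, 1.8]
grip_width: 0.105
```

```bash
python3 - <<'E'
from h import *
snap('scene','s9.png',crop=(120,260,130,310),scale=4)
plan(.585,.085,.053,-88)
E
```

```text
t 42.3 shift [-0.0311, 0.0013, 0.0012] spin 0.0064 | th -87.63 pos [0.5875 0.054  0.0541] F [-1.2  8.6  1.1] w 0.106
```

View pics/s9.png

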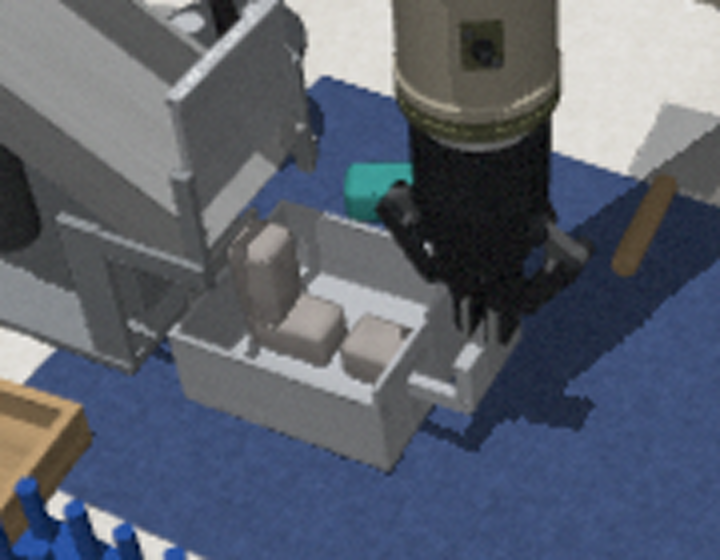

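```bash
python3 - <<'E'
from h import *
p,W=cloud('scene')
# standing lump: crop coords (270,270)/4 + (130,120)
for (u,v) in [(270,235),(265,260),(260,300),(320,310),(375,335),(250,235)]:
    print((u,v),W[120+v//4,130+u//4].round(4))
E
```

```text
(270, 235) [ 0.588  -0.0998  0.094 ]
(265, 260) [ 0.6074 -0.0902  0.091 ]
(260, 300) [ 0.6125 -0.0948  0.0577]
(320, 310) [ 0.5857 -0.0695  0.0373]
(375, 335) [ 0.5887 -0.0284  0.0378]
(250, 235) [ 0.593  -0.1115  0.0933]
```

```bash
python3 - <<'E'
from h import *
snap('wrist','w6.png',scale=1.5)
p,W=cloud('wrist')
m=(W[...,0]>.5)&(W[...,0]<.68)&(W[...,1]>-.14)&(W[...,1]<.0)&(W[...,2]>.015)&(W[...,2]<.12)
print(m.sum())
E
```

```text
18591
```

View pics/w6.png

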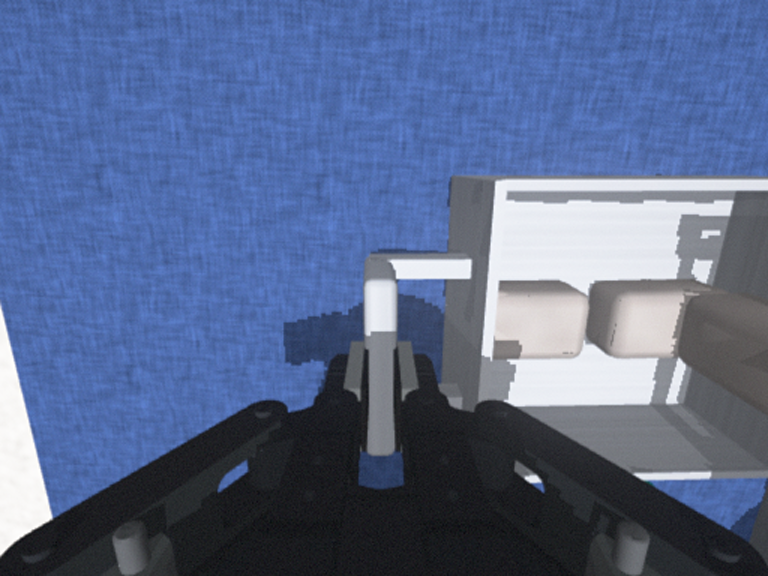

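```bash
python3 - <<'E'
from h import *
for n in ['wrist','scene']:
    p,W=cloud(n)
    hsv=cv2.cvtColor(p,cv2.COLOR_RGB2HSV)
    m=(W[...,0]>.56)&(W[...,0]<.63)&(W[...,1]>-.135)&(W[...,1]<.02)&(W[...,2]>.012)&(W[...,2]<.13)
    Q=W[m]
    for y in np.arange(-.135,.02,.006):
        s=Q[abs(Q[:,1]-y)<.003]
        if len(s): print(n,round(y,3),len(s),'z',np.percentile(s[:,2],[2,50,98]).round(3),'x',s[:,0].min().round(3),s[:,0].max().round(3))
E
```

```text
wrist -0.129 824 z [0.012 0.023 0.034] x 0.604 0.63
wrist -0.123 10 z [0.012 0.014 0.021] x 0.62 0.629
wrist -0.111 57 z [0.016 0.033 0.055] x 0.609 0.613
wrist -0.105 159 z [0.013 0.033 0.061] x 0.609 0.613
wrist -0.099 191 z [0.013 0.048 0.067] x 0.608 0.613
wrist -0.093 489 z [0.016 0.057 0.085] x 0.576 0.612
wrist -0.087 3449 z [0.033 0.064 0.086] x 0.576 0.611
wrist -0.081 428 z [0.017 0.038 0.039] x 0.575 0.61
wrist -0.075 434 z [0.017 0.038 0.039] x 0.576 0.609
wrist -0.069 414 z [0.018 0.038 0.039] x 0.575 0.609
wrist -0.063 579 z [0.015 0.037 0.039] x 0.574 0.609
wrist -0.057 762 z [0.014 0.027 0.037] x 0.575 0.607
wrist -0.045 123 z [0.025 0.038 0.039] x 0.575 0.607
wrist -0.039 373 z [0.019 0.039 0.04 ] x 0.573 0.608
wrist -0.033 437 z [0.019 0.039 0.041] x 0.573 0.608
wrist -0.027 442 z [0.019 0.039 0.041] x 0.573 0.608
wrist -0.021 431 z [0.019 0.039 0.041] x 0.573 0.607
wrist -0.015 441 z [0.019 0.04  0.041] x 0.573 0.607
wrist -0.009 433 z [0.019 0.04  0.041] x 0.573 0.607
wrist -0.003 391 z [0.027 0.04  0.042] x 0.572 0.606
wrist 0.003 9 z [0.04  0.041 0.042] x 0.587 
[... 593 characters left out ...]
0.014 0.035 0.039] x 0.574 0.61
scene -0.075 37 z [0.013 0.035 0.039] x 0.58 0.611
scene -0.069 31 z [0.014 0.035 0.039] x 0.574 0.61
scene -0.063 44 z [0.016 0.034 0.038] x 0.576 0.609
scene -0.057 51 z [0.014 0.023 0.035] x 0.577 0.608
scene -0.045 7 z [0.022 0.035 0.039] x 0.578 0.607
scene -0.039 31 z [0.017 0.037 0.04 ] x 0.576 0.609
scene -0.033 36 z [0.015 0.036 0.039] x 0.574 0.609
scene -0.027 34 z [0.017 0.037 0.04 ] x 0.576 0.608
scene -0.021 35 z [0.018 0.038 0.04 ] x 0.575 0.61
scene -0.015 32 z [0.019 0.038 0.042] x 0.574 0.609
scene -0.009 19 z [0.034 0.038 0.041] x 0.574 0.605
scene 0.009 1 z [0.078 0.078 0.078] x 0.584 0.584
scene 0.015 206 z [0.015 0.06  0.08 ] x 0.561 0.63
```

All three lumps are in the dish. The third stands on end on top of lump 2 (z up to 0.097). I'll withdraw gently.

Request:
send_rows(steps=[[[-0.002, 0, 0], 0], [[-0.006, 0, 0], 0], [[-0.012, 0, 0], 0], [[-0.02, 0, 0], 0], [[-0.028, 0, 0], 0], [[-0.036, 0, 0], 0], [[-0.043, 0, 0], 0], [[-0.048, 0, 0], 0]])

```text
clock: 43.35
position: [0.5854, 0.1007, 0.0538]
ee_rot: [0.721, -0.693, 0.0, 0.0]
ft_force: [0.5, -2.0, -0.0]
grip_width: 0.103
```

Request:
send_rows(steps=[[[-0.006, 0, 0], 0], [[-0.014, 0, 0], 0], [[-0.024, 0, 0], 0], [[-0.034, 0, 0], 0], [[-0.044, 0, 0], 0], [[-0.052, 0, 0], 0], [[-0.057, 0, 0], 0], [[-0.06, 0, 0], 0]])

```text
clock: 44.35
position: [0.583, 0.1607, 0.0538]
ee_rot: [0.721, -0.693, -0.0, -0.0]
ft_force: [-0.5, -2.6, 0.1]
grip_width: 0.107
```

```bash
python3 - <<'E'
from h import *
snap('scene','s10.png',crop=(60,300,40,400),scale=2.1)
plan(.55,.22,.1,-60)
E
```

```text
t 44.4 shift [-0.0603, 0.0306, -0.0462] spin -0.4834 | th -87.7 pos [0.583  0.161  0.0538] F [ 1.1 -0.1 -0. ] w 0.103
```

View pics/s10.png

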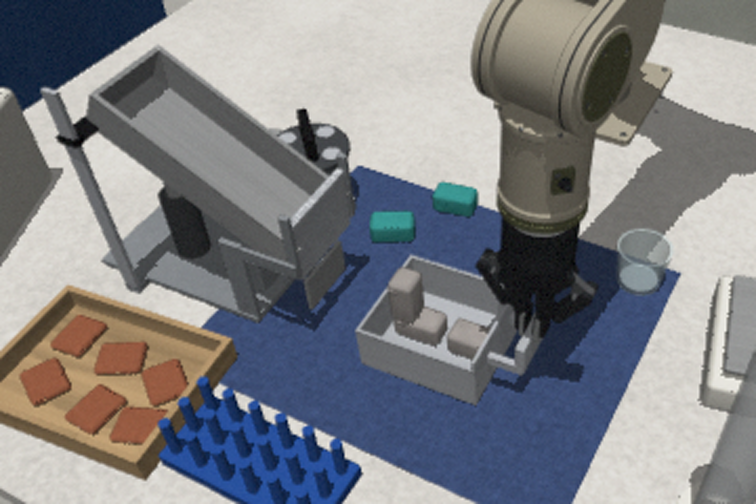

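I don't want to carry the lump balanced upright near the front wall, so I'll set the dish down clear of the feeder and re-seat that lump on the dish floor.

Request:
send_rows(steps=[[[-0.002, 0, 0.001], 0], [[-0.005, 0, 0.002], 0], [[-0.008, 0, 0.003], 0], [[-0.01, 0, 0.004], 0], [[-0.01, 0, 0.005], 0], [[-0.01, 0, 0.006], 0], [[-0.01, 0, 0.0065], 0], [[-0.01, 0, 0.0065], 0]])

```text
clock: 45.4
position: [0.5827, 0.1711, 0.0483]
ee_rot: [0.721, -0.693, -0.001, -0.001]
ft_force: [-5.1, 0.0, 13.2]
grip_width: 0.101
```

Request:
send_rows(steps=[[[0, 0, 0], 0], [[0, 0, 0], 0], [[0, 0, 0], 0], [[0, 0, 0], 0], [[0, 0, -0.03], 0], [[0, 0, -0.07], 0], [[0, 0, -0.11], 0], [[0, 0, -0.13], 0]], hand=0.36)

```text
clock: 46.4
position: [0.5832, 0.1704, 0.1792]
ee_rot: [0.721, -0.693, 0.0, -0.001]
ft_force: [0.7, 0.4, -0.6]
grip_width: 0.357
```

```bash
cat > dish.py <<'E'
from h import *
import sys
snap('scene','sd%s.png'%sys.argv[1],crop=(60,300,40,400),scale=2.1)
snap('wrist','wd%s.png'%sys.argv[1],scale=1.2)
p,W=cloud('wrist')
m=(W[...,0]>.54)&(W[...,0]<.65)&(W[...,1]>-.05)&(W[...,1]<.12)&(W[...,2]>.078)&(W[...,2]<.12)
if m.sum()>50: print('tall',rect(W[m]),W[m].mean(0).round(4),m.sum())
p,W=cloud('scene')
m=(W[...,0]>.54)&(W[...,0]<.65)&(W[...,1]>-.05)&(W[...,1]<.1)&(W[...,2]>.082)&(W[...,2]<.12)
if m.sum()>5: print('tall scene',rect(W[m]),W[m].mean(0).round(4),m.sum())
plan(.593,.0,.15,-88)
E
python3 dish.py 1
```

```text
tall (array([0.5898, 0.0151]), array([36.8, 31.1]), 3.9) [0.5918 0.0185 0.093 ] 1391
tall scene (array([0.5924, 0.0162]), array([34.7, 29.6]), 2.8) [0.5947 0.0175 0.0918] 175
t 46.5 shift [0.1708, -0.0027, 0.0286] spin 0.005 | th -87.72 pos [0.5835 0.1705 0.1788] F [0.2 0.1 0.4] w 0.358
```

View pics/sd1.png

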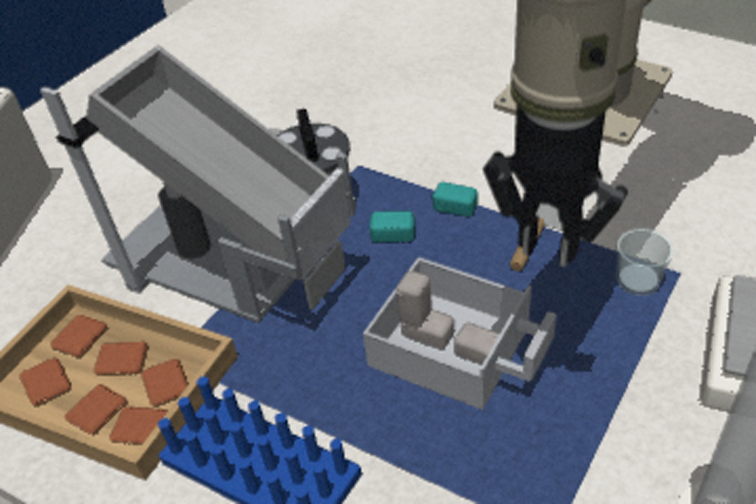

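View pics/wd1.png

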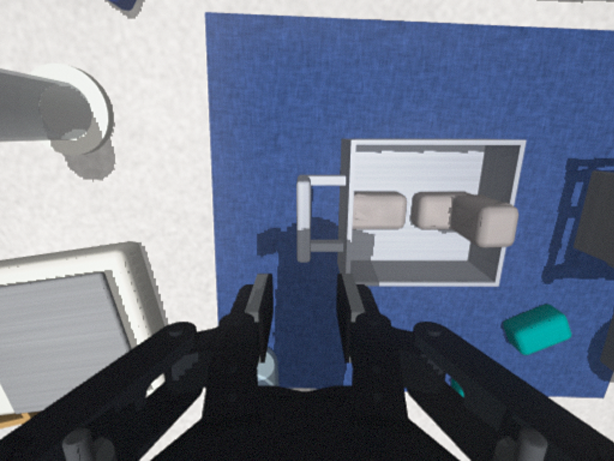

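Lump 3 stands upright on lump 2 at wrist (490,222). I'll grasp it across its 32 mm.

Request:
send_rows(steps=[[[0.03, -0.001, -0.005], 0], [[0.08, -0.001, -0.005], 0], [[0.12, -0.001, -0.005], 0], [[0.15, 0, 0], 0], [[0.155, 0, 0.01], 0], [[0.155, 0, 0.02], 0], [[0.155, 0, 0.02], 0], [[0.155, 0, 0.02], 0]], hand=0.7)

```text
clock: 47.5
position: [0.5889, 0.0167, 0.1572]
ee_rot: [0.722, -0.692, -0.0, 0.0]
ft_force: [-0.4, -0.2, -0.3]
grip_width: 0.698
```

```bash
python3 - <<'E'
from h import *
plan(.591,.0158,.056,-87.5)
E
```

```text
t 47.5 shift [0.0009, -0.0021, 0.1012] spin -0.0022 | th -87.62 pos [0.5889 0.0167 0.1572] F [-0.4 -0.2 -0.3] w 0.698
```

Request:
send_rows(steps=[[[0.001, -0.002, 0.02], 0], [[0.001, -0.002, 0.04], 0], [[0.001, -0.002, 0.06], 0], [[0.001, -0.002, 0.08], 0], [[0.001, -0.002, 0.095], 0], [[0.001, -0.002, 0.1], 0], [[0.001, -0.002, 0.1], 0], [[0.001, -0.002, 0.1], 0]])

```text
clock: 48.5
position: [0.5913, 0.0146, 0.0579]
ee_rot: [0.721, -0.693, 0.0, -0.0]
ft_force: [-0.2, -0.1, -0.0]
grip_width: 0.701
```

Request:
send_rows(steps=[[[0, 0, 0], 0], [[0, 0, 0], 0], [[0, 0, 0], 0], [[0, 0, 0], 0], [[0, 0, -0.01], 0], [[0, 0, -0.025], 0], [[0, 0, -0.04], 0], [[0, 0, -0.05], 0]], hand=0, force=40)

```text
clock: 49.5
position: [0.5912, 0.0146, 0.1087]
ee_rot: [0.721, -0.693, 0.0, -0.0]
ft_force: [0.7, 0.5, -1.7]
grip_width: 0.361
```

```bash
python3 - <<'E'
from h import *
snap('scene','s12.png',crop=(60,300,40,400),scale=2.1)
snap('wrist','w12.png',scale=1.2)
p,W=cloud('scene')
m=(W[...,0]>.48)&(W[...,0]<.68)&(W[...,1]>-.06)&(W[...,1]<.14)&(W[...,2]>.05)&(W[...,2]<.08)
print(rect(W[m]),m.sum())
st()
E
```

```text
(array([0.5884, 0.0608]), array([156. , 140.4]), -88.3) 680
{'clock': 49.6, 'position': [0.5915, 0.0146, 0.1086], 'ee_rot': [0.7211, -0.6928, 0.0005, -0.0008], 'ft_force': [-0.4701, 0.2067, -0.4419], 'grip_width': 0.3639, 'joint_pos': [-0.9691, 0.6069, 1.1813, 1.7229, -0.5963, 1.224, -1.1669]}
toolx [ 0.04  -0.999 -0.   ] tooly [-0.999 -0.04  -0.002] z [ 0.002  0.    -1.   ]
```

View pics/s12.png

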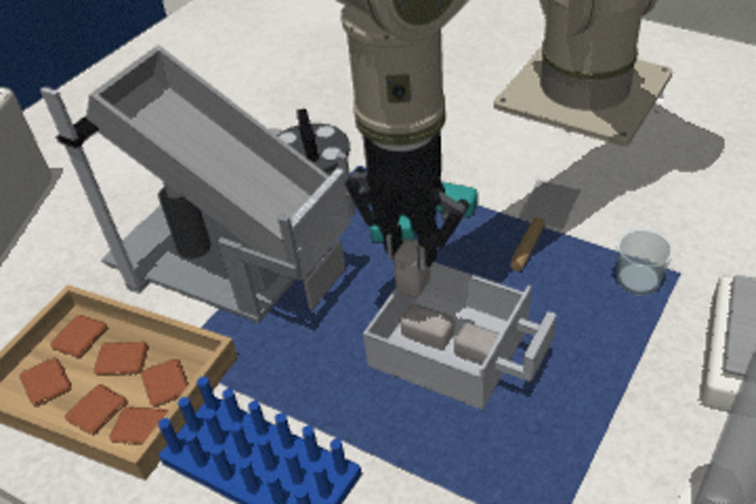

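View pics/w12.png

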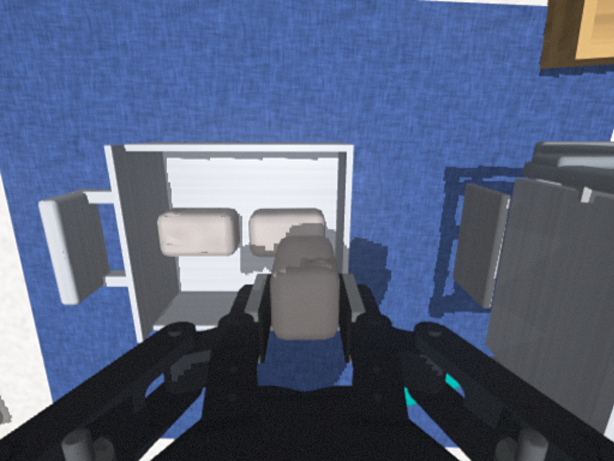

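Request:
send_rows(steps=[[[-0.015, 0.015, 0], 0], [[-0.03, 0.03, 0], 0], [[-0.037, 0.043, 0], 0], [[-0.037, 0.043, 0.02], 0], [[-0.037, 0.043, 0.045], 0], [[-0.037, 0.043, 0.065], 0], [[-0.037, 0.043, 0.079], 0], [[-0.037, 0.043, 0.081], 0]])

```text
clock: 50.6
position: [0.5463, 0.0493, 0.0256]
ee_rot: [0.721, -0.693, -0.0, 0.0]
ft_force: [-3.3, -1.1, 8.4]
grip_width: 0.359
```

Request:
send_rows(steps=[[[0, 0, 0], 0], [[0, 0, 0], 0], [[0, 0, 0], 0], [[0, 0, 0], 0], [[0, 0, -0.03], 0], [[0, 0, -0.07], 0], [[-0.04, 0, -0.12], 0], [[-0.08, 0, -0.15], 0]], hand=0.55)

```text
clock: 51.6
position: [0.5436, 0.1303, 0.1785]
ee_rot: [0.72, -0.693, 0.0, -0.001]
ft_force: [1.3, 0.1, -0.5]
grip_width: 0.549
```

```bash
python3 - <<'E'
from h import *
snap('scene','s13.png',crop=(120,260,160,340),scale=4)
snap('wrist','w13.png',scale=1.2)
p,W=cloud('wrist')
m=(W[...,0]>.5)&(W[...,0]<.68)&(W[...,1]>.15)&(W[...,1]<.19)&(W[...,2]>.07)&(W[...,2]<.09)
print('handle',rect(W[m]),m.sum())
plan(.583,.171,.12,-88)
E
```

```text
handle (array([0.5835, 0.1709]), array([70.9, 12.2]), 2.2) 954
t 51.7 shift [-0.0336, -0.0399, 0.0593] spin 0.0119 | th -87.32 pos [0.5445 0.1354 0.1791] F [-0.3  0.2 -1.2] w 0.547
```

View pics/s13.png

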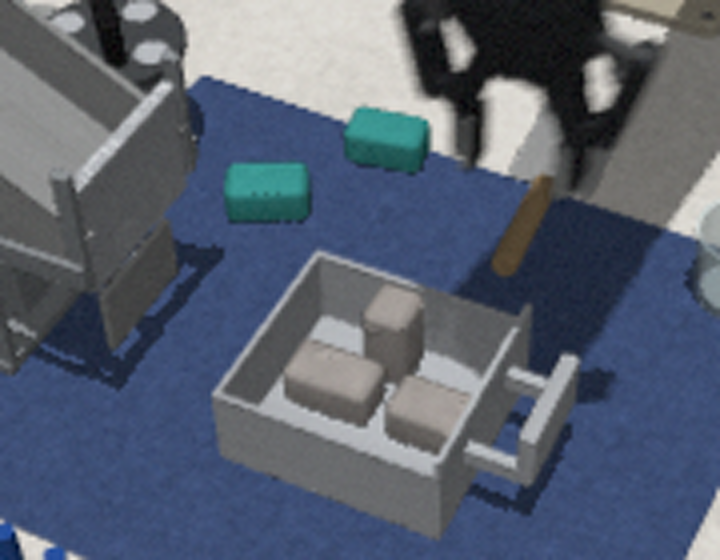

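View pics/w13.png

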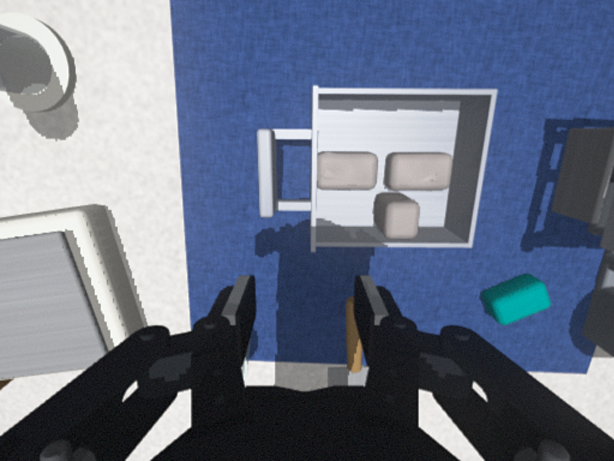

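All three lumps now stand on the dish floor (wrist (347,170), (419,170), (397,216)). Regripping the handle.

Request:
send_rows(steps=[[[-0.01, -0.01, 0], 0.01], [[-0.03, -0.03, 0.02], 0.01], [[-0.036, -0.039, 0.04], 0.01], [[-0.038, -0.04, 0.055], 0.01], [[-0.038, -0.04, 0.055], 0.01], [[-0.038, -0.04, 0.055], 0.01], [[-0.038, -0.04, 0.055], 0.01], [[-0.038, -0.04, 0.055], 0.01]], hand=0.36)

```text
clock: 52.7
position: [0.5818, 0.1695, 0.1218]
ee_rot: [0.718, -0.696, -0.0, -0.0]
ft_force: [-0.5, -0.7, 0.4]
grip_width: 0.359
```

```bash
python3 - <<'E'
from h import *
plan(.583,.171,.046,-87.8)
E
```

```text
t 52.7 shift [-0.0014, -0.0012, 0.0758] spin -0.0085 | th -88.29 pos [0.5818 0.1695 0.1218] F [-0.5 -0.7  0.4] w 0.359
```

Request:
send_rows(steps=[[[-0.0014, -0.001, 0.02], -0.0085], [[-0.0014, -0.001, 0.04], -0.0085], [[-0.0014, -0.001, 0.06], -0.0085], [[-0.0014, -0.001, 0.075], -0.0085], [[-0.0014, -0.001, 0.075], -0.0085], [[-0.0014, -0.001, 0.075], -0.0085], [[-0.0014, -0.001, 0.075], -0.0085], [[-0.0014, -0.001, 0.075], -0.0085]])

```text
clock: 53.7
position: [0.5829, 0.1709, 0.0468]
ee_rot: [0.721, -0.693, 0.0, -0.0]
ft_force: [0.2, -0.1, -1.0]
grip_width: 0.36
```

Request:
send_rows(steps=[[[0, 0, 0], 0], [[0, 0, 0], 0], [[0, 0, 0], 0], [[0, 0, 0], 0], [[0, 0, -0.002], 0], [[0, 0, -0.008], 0], [[0, 0, -0.016], 0], [[0, 0, -0.02], 0]], hand=0, force=120)

```text
clock: 54.7
position: [0.5828, 0.1709, 0.067]
ee_rot: [0.721, -0.693, 0.0, -0.0]
ft_force: [0.6, -0.5, -4.3]
grip_width: 0.094
```

```bash
python3 - <<'E'
from h import *
snap('scene','s14.png',crop=(60,300,140,500),scale=2.1)
snap('top','t14.png',scale=1.5)
st()
p,W=cloud('top'); 
m=(W[...,0]>.3)&(W[...,0]<.55)&(W[...,1]>.3)&(W[...,1]<.55)&(W[...,2]>.05)&(W[...,2]<.07); v=p.mean(-1)
m2=m&(v<165); print(rect(W[m2]),m2.sum(),np.percentile(v[m],[10,30,50,70,90]))
E
```

```text
{'clock': 54.8, 'position': [0.5829, 0.1709, 0.0669], 'ee_rot': [0.7205, -0.6934, 0.0001, -0.0004], 'ft_force': [-0.3488, -0.0199, -4.8014], 'grip_width': 0.0977, 'joint_pos': [-1.1496, 0.6598, 1.0856, 1.714, -0.6323, 1.1633, -1.4176]}
toolx [ 0.038 -0.999 -0.   ] tooly [-0.999 -0.038 -0.001] z [ 0.001  0.001 -1.   ]
(array([0.4263, 0.45  ]), array([207.3, 149.8]), -79.2) 3834 [142.46666667 146.33333333 148.66666667 151.         154.        ]
```

View pics/s14.png

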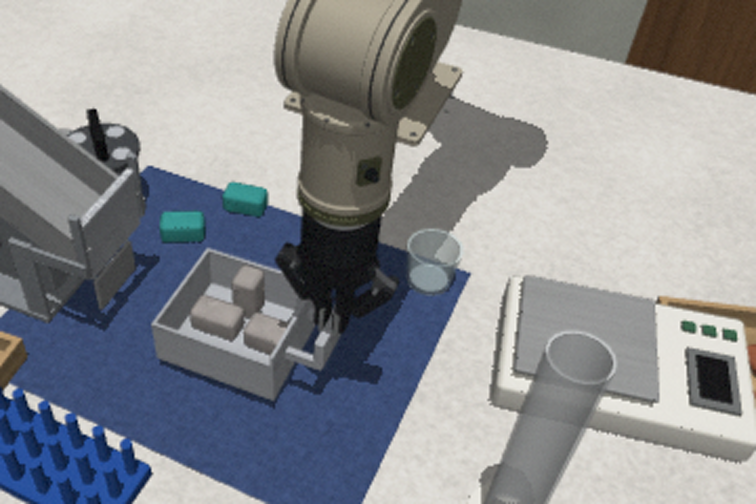

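View pics/t14.png

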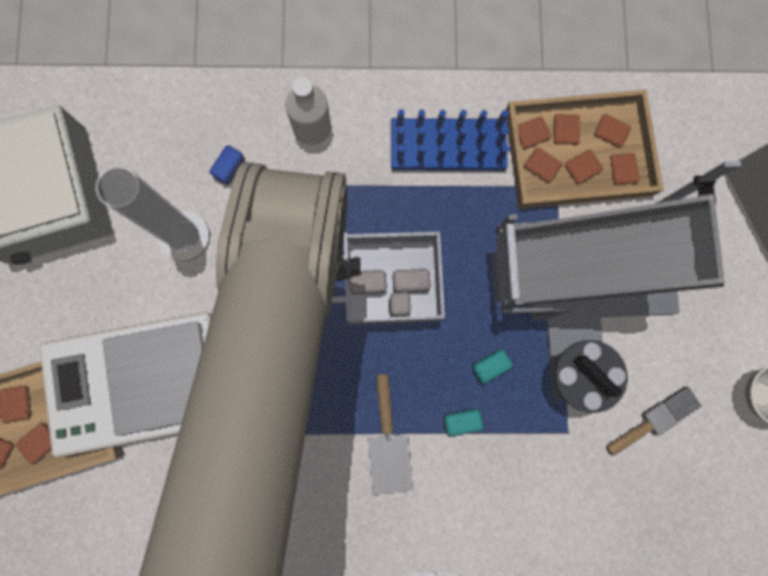

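```bash
python3 - <<'E'
from h import *
K=np.array(manip.camera_info('top')['intrinsics']);T=np.array(manip.camera_info('top')['pose'])
for nm,u,v,z in [('cylfoot',188/1.5,238/1.5,.01),('beaker',287/1.5,413/1.5,.06),('cyltop',118/1.5,188/1.5,.27)]:
    d=np.array([(u-K[0][2])/K[0][0],-(v-K[1][2])/K[1][1],-1]); d=T[:3,:3]@d; o=T[:3,3]; t=(z-o[2])/d[2]; print(nm,(o+t*d).round(4))
plan(.45,.12,.2,-40)
E
```

```text
cylfoot [0.6618 0.3981 0.01  ]
beaker [0.3774 0.2217 0.06  ]
cyltop [0.6644 0.4052 0.27  ]
t 54.8 shift [0.0457, 0.1347, -0.1333] spin -0.8343 | th -87.8 pos [0.5829 0.1709 0.0669] F [-0.3 -0.  -4.8] w 0.098
```

Request:
send_rows(steps=[[[0, 0.002, -0.006], 0], [[0.002, 0.008, -0.018], 0], [[0.005, 0.018, -0.034], -0.02], [[0.01, 0.03, -0.054], -0.06], [[0.015, 0.045, -0.074], -0.12], [[0.02, 0.06, -0.094], -0.2], [[0.025, 0.075, -0.112], -0.28], [[0.03, 0.09, -0.124], -0.36]])

```text
clock: 55.8
position: [0.4934, 0.1364, 0.1911]
ee_rot: [0.833, -0.553, -0.0, -0.0]
ft_force: [-0.8, 0.1, -3.3]
grip_width: 0.101
```

Request:
send_rows(steps=[[[0.007, 0.013, -0.008], -0.08], [[0.014, 0.026, -0.012], -0.16], [[0.02, 0.038, -0.014], -0.24], [[0.025, 0.048, -0.014], -0.32], [[0.028, 0.055, -0.014], -0.4], [[0.03, 0.06, -0.014], -0.47], [[0.03, 0.063, -0.014], -0.52], [[0.03, 0.063, -0.014], -0.55]])

```text
clock: 56.8
position: [0.4472, 0.085, 0.2041]
ee_rot: [0.952, -0.306, -0.001, -0.0]
ft_force: [0.6, 0.1, -4.4]
grip_width: 0.099
```

```bash
python3 - <<'E'
from h import *
snap('scene','s15.png',scale=1.5)
plan(.32,.2,.2,11); plan(.32,.397,.2,11)
st()
E
```

```text
t 56.85 shift [-0.1704, -0.0194, 0.0043] spin -0.8123 | th -35.54 pos [0.4474 0.0852 0.2041] F [-0.8 -0.5 -2.8] w 0.095
t 56.85 shift [-0.2849, -0.1797, 0.0044] spin -0.8123 | th -35.54 pos [0.4474 0.0852 0.2041] F [-0.8 -0.5 -2.8] w 0.095
{'clock': 56.85, 'position': [0.4474, 0.0852, 0.2041], 'ee_rot': [0.9523, -0.3052, -0.0003, -0.0003], 'ft_force': [-0.7695, -0.4705, -2.7645], 'grip_width': 0.095, 'joint_pos': [-1.5906, -0.3044, 1.149, 1.9364, 0.2837, 1.3423, -1.1457]}
toolx [ 0.814 -0.581 -0.001] tooly [-0.581 -0.814 -0.   ] z [-0.     0.001 -1.   ]
```

View pics/s15.png

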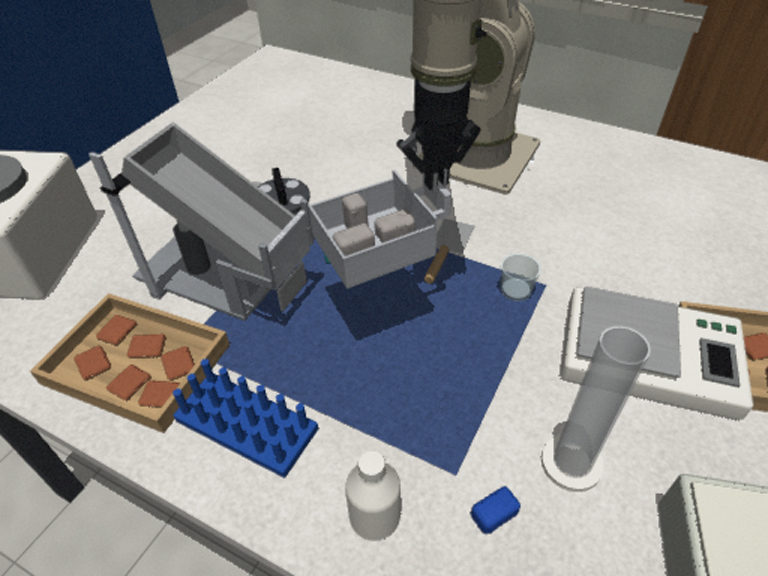

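Request:
send_rows(steps=[[[-0.006, -0.005, 0], -0.05], [[-0.018, -0.016, 0], -0.12], [[-0.035, -0.032, 0], -0.2], [[-0.053, -0.048, 0], -0.28], [[-0.073, -0.065, 0], -0.36], [[-0.092, -0.082, 0], -0.44], [[-0.11, -0.098, 0], -0.5], [[-0.126, -0.113, 0], -0.55]])

```text
clock: 57.85
position: [0.4098, 0.2528, 0.2043]
ee_rot: [0.999, -0.033, 0.0, -0.0]
ft_force: [1.4, 0.7, -3.7]
grip_width: 0.1
```

```bash
python3 - <<'E'
from h import *
plan(.32,.397,.17,11)
st()
E
```

```text
t 57.85 shift [-0.0991, -0.1379, 0.0343] spin -0.258 | th -3.78 pos [0.4098 0.2528 0.2043] F [ 1.4  0.7 -3.7] w 0.1
{'clock': 57.85, 'position': [0.4098, 0.2528, 0.2043], 'ee_rot': [0.9995, -0.033, 0.0001, -0.0001], 'ft_force': [1.4061, 0.6728, -3.6703], 'grip_width': 0.1003, 'joint_pos': [-1.9708, -0.123, 1.2803, 1.8803, 0.1223, 1.2984, -0.7916]}
toolx [ 0.998 -0.066  0.   ] tooly [-0.066 -0.998 -0.   ] z [ 0.  0. -1.]
```

Request:
send_rows(steps=[[[-0.015, -0.02, 0], -0.04], [[-0.03, -0.042, 0], -0.08], [[-0.047, -0.065, 0], -0.13], [[-0.064, -0.088, 0], -0.18], [[-0.08, -0.11, 0], -0.22], [[-0.09, -0.126, 0], -0.25], [[-0.096, -0.134, 0.005], -0.258], [[-0.099, -0.138, 0.01], -0.258]])

```text
clock: 58.85
position: [0.3216, 0.3957, 0.1937]
ee_rot: [0.996, 0.093, -0.0, 0.0]
ft_force: [-0.2, -0.0, -4.0]
grip_width: 0.098
```

Request:
send_rows(steps=[[[0, 0, 0], 0], [[0, 0, 0.005], 0], [[0, 0, 0.01], 0], [[0, 0, 0.02], 0], [[0, 0, 0.025], 0], [[0, 0, 0.03], 0], [[0, 0, 0.03], 0], [[0, 0, 0.03], 0]])

```text
clock: 59.85
position: [0.3223, 0.3955, 0.1645]
ee_rot: [0.996, 0.093, 0.0, -0.0]
ft_force: [0.3, -0.1, -3.5]
grip_width: 0.098
```

```bash
python3 - <<'E'
from h import *
snap('scene','s16.png',crop=(150,384,252,512),scale=3)
snap('top','t16.png',crop=(150,330,0,220),scale=3.4)
st()
p,W=cloud('top')
m=(W[...,0]>.25)&(W[...,0]<.6)&(W[...,1]>.25)&(W[...,1]<.55)&(W[...,2]>.13)&(W[...,2]<.21)
print(m.sum(),rect(W[m]))
E
```

```text
{'clock': 59.95, 'position': [0.3223, 0.3955, 0.1645], 'ee_rot': [0.9957, 0.0926, 0.0001, -0.0002], 'ft_force': [-0.3403, 0.4732, -4.3731], 'grip_width': 0.0968, 'joint_pos': [-2.036, 0.1914, 1.187, 1.8665, -0.1901, 1.2082, -0.6019]}
toolx [0.983 0.184 0.   ] tooly [ 0.184 -0.983 -0.   ] z [ 0.  0. -1.]
3512 (array([0.4045, 0.4116]), array([205.5, 137.7]), 10.7)
```

View pics/s16.png

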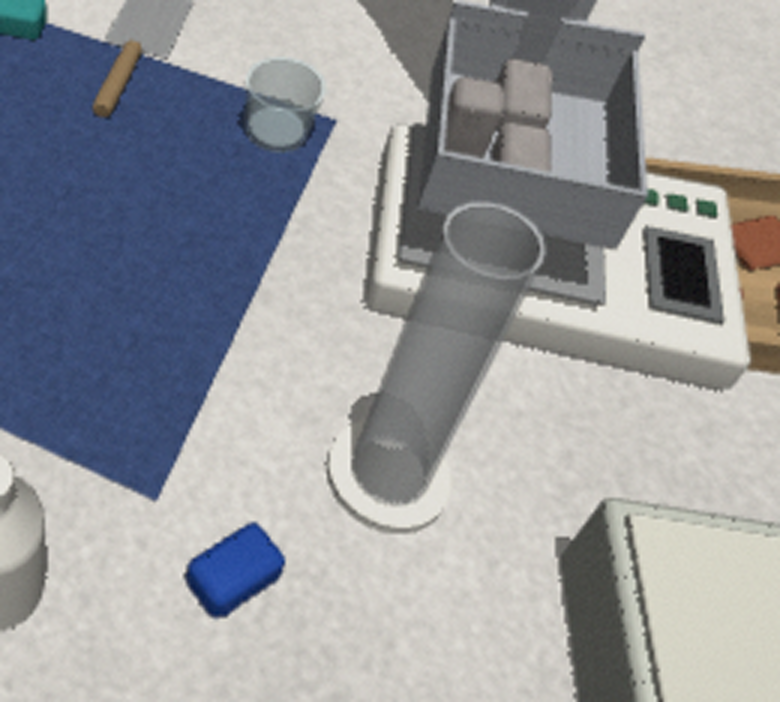

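View pics/t16.png

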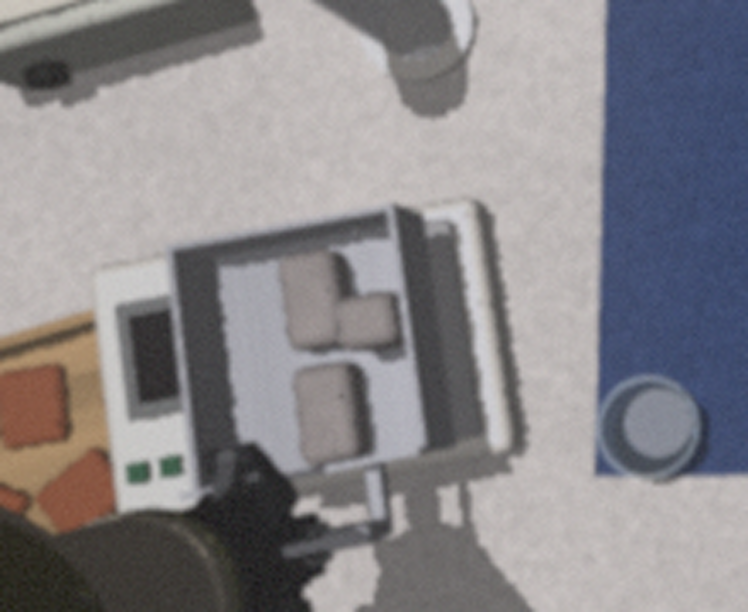

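```bash
python3 - <<'E'
from h import *
p,W=cloud('top')
h=np.radians(10.6); c0=np.array([.4313,.42])
X=(W[...,0]-c0[0])*np.cos(h)+(W[...,1]-c0[1])*np.sin(h); Y=-(W[...,0]-c0[0])*np.sin(h)+(W[...,1]-c0[1])*np.cos(h)
m=(W[...,2]>.165)&(W[...,2]<.185)&(abs(X)<.12)&(abs(Y)<.12)
for x in [-.03,0,.03,.05]:
    s=m&(abs(X-x)<.006); a=Y[s&(Y<0)]; b=Y[s&(Y>0)]; print('x',x,'side walls',a.mean().round(4),b.mean().round(4),'mid',((a.mean()+b.mean())/2).round(4))
for y in [-.04,0,.04]:
    s=m&(abs(Y-y)<.006)&(X>.03); print('front',y,X[s].mean().round(4),X[s].max().round(4),W[s][:,2].mean().round(4))
# housing
m=(W[...,2]>.035)&(W[...,2]<.052)&(abs(X)<.12)&(Y>-.12)&(Y<.22)
print('housing X',np.percentile(X[m],[1,99]),'Y',np.percentile(Y[m],[1,99]),m.sum())
for y in [.1,.12,.14]:
    s=m&(abs(Y-y)<.008); print(y,X[s].min().round(4),X[s].max().round(4))
E
```

```text
x -0.03 side walls -0.07 0.0617 mid -0.0041
x 0 side walls -0.0523 0.0618 mid 0.0047
x 0.03 side walls -0.07 0.0619 mid -0.004
x 0.05 side walls -0.0698 0.0619 mid -0.004
front -0.04 0.072 0.0743 0.1712
front 0 0.0721 0.0741 0.1719
front 0.04 0.0721 0.0748 0.1711
housing X [-0.0877749   0.08756552] Y [-0.08718204  0.17934799] 2555Traceback (most recent call last):
  File "<stdin>", line 14, in <module>
    return umr_minimum(a, axis, None, out, keepdims, initial, where)
ValueError: zero-size array to reduction operation minimum which has no identity
```

Request:
send_rows(steps=[[[0, -0.002, 0.005], 0], [[0.0005, -0.004, 0.015], 0], [[0.0005, -0.004, 0.027], 0], [[0.0005, -0.004, 0.038], 0], [[0.0005, -0.004, 0.047], 0], [[0.0005, -0.004, 0.053], 0], [[0.0005, -0.004, 0.0565], 0], [[0.0005, -0.004, 0.0575], 0]])

```text
clock: 60.95
position: [0.322, 0.3996, 0.1069]
ee_rot: [0.996, 0.093, 0.0, -0.0]
ft_force: [-1.9, -0.6, -0.1]
grip_width: 0.097
```

```bash
cat > ds.py <<'E'
from h import *
import sys
snap('top','td%s.png'%sys.argv[1],crop=(150,330,0,220),scale=3.4)
p,W=cloud('top')
h=np.radians(10.6); c0=np.array([.4313,.42])
X=(W[...,0]-c0[0])*np.cos(h)+(W[...,1]-c0[1])*np.sin(h); Y=-(W[...,0]-c0[0])*np.sin(h)+(W[...,1]-c0[1])*np.cos(h)
m=(W[...,2]>.108)&(W[...,2]<.128)&(abs(X)<.12)&(abs(Y)<.12)
for x in [-.03,.03,.05]:
    s=m&(abs(X-x)<.006); a=Y[s&(Y<-.058)]; b=Y[s&(Y>.058)]; print('x',x,'side walls',a.mean().round(4),b.mean().round(4),'mid',((a.mean()+b.mean())/2).round(4))
for y in [-.04,0,.04]:
    s=m&(abs(Y-y)<.006)&(X>.06); print('front',y,X[s].mean().round(4),X[s].max().round(4),W[s][:,2].mean().round(4))
st()
E
python3 ds.py 1
```

```text
x -0.03 side walls -0.0661 0.0656 mid -0.0002
x 0.03 side walls -0.0664 0.0653 mid -0.0005
x 0.05 side walls -0.0663 0.0655 mid -0.0004
front -0.04 0.0725 0.0749 0.1169
front 0 0.0728 0.0754 0.1169
front 0.04 0.0728 0.0749 0.1171
{'clock': 61.0, 'position': [0.3221, 0.3996, 0.107], 'ee_rot': [0.9957, 0.0927, 0.0001, -0.0002], 'ft_force': [-0.4043, -1.3607, -1.1424], 'grip_width': 0.1002, 'joint_pos': [-1.9443, 0.3001, 1.1174, 1.9238, -0.3027, 1.1016, -0.5194]}
toolx [0.983 0.185 0.   ] tooly [ 0.185 -0.983 -0.   ] z [ 0.  0. -1.]
```

Centred within 0.5 mm and standing on the pan. Releasing and lifting off.

Request:
send_rows(steps=[[[0, 0, 0.0005], 0], [[0, 0, 0.0005], 0], [[0, 0, 0.0005], 0], [[0, 0, 0.0005], 0], [[0, 0, -0.02], 0], [[0, 0, -0.05], 0], [[0, 0, -0.09], 0], [[0, 0, -0.12], 0]], hand=0.34)

```text
clock: 62.0
position: [0.3223, 0.3995, 0.2283]
ee_rot: [0.996, 0.092, 0.0, -0.0]
ft_force: [-0.3, 0.7, 1.1]
grip_width: 0.336
```

```bash
python3 ds.py 2; python3 -c "
from h import *
plan(.40,.2,.24,-10); plan(.4333,-.2385,.2,None)"
```

```text
x -0.03 side walls -0.0661 0.0657 mid -0.0002
x 0.03 side walls -0.0661 0.0655 mid -0.0003
x 0.05 side walls -0.0661 0.0657 mid -0.0002
front -0.04 0.0725 0.0748 0.1169
front 0 0.0728 0.0755 0.1163
front 0.04 0.0727 0.075 0.1174
{'clock': 62.05, 'position': [0.3235, 0.4004, 0.2314], 'ee_rot': [0.9958, 0.092, 0.0011, -0.0021], 'ft_force': [2.5908, -0.1506, 2.8254], 'grip_width': 0.3415, 'joint_pos': [-2.1159, 0.1023, 1.2299, 1.7654, -0.1004, 1.3385, -0.6806]}
toolx [0.983 0.183 0.003] tooly [ 0.183 -0.983 -0.004] z [ 0.002  0.004 -1.   ]
t 62.05 shift [0.0385, 0.211, -0.0093] spin 0.3588 | th 10.56 pos [0.3235 0.4004 0.2314] F [ 2.6 -0.2  2.8] w 0.342
t 62.05 shift [-0.0093, 0.6483, 0.0289] spin 0 | th 10.56 pos [0.3235 0.4004 0.2314] F [ 2.6 -0.2  2.8] w 0.342
```

View pics/td2.png

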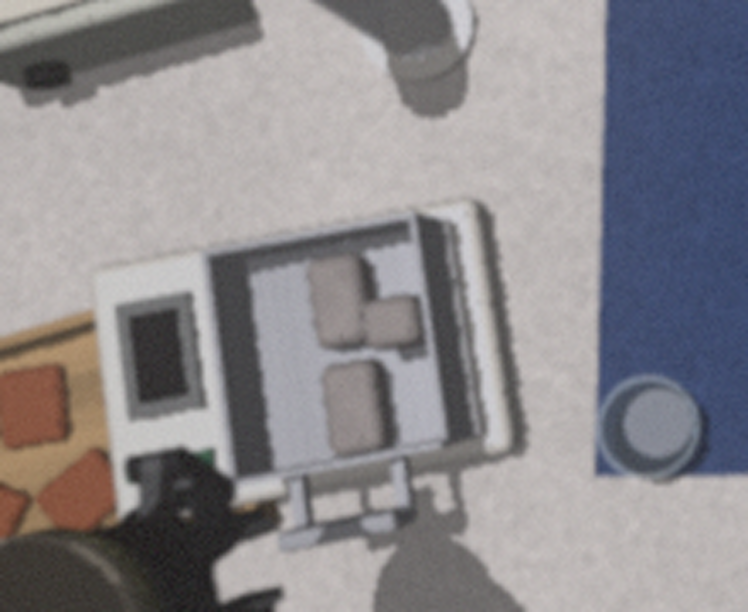

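Request:
send_rows(steps=[[[0.008, 0.03, -0.01], 0.02], [[0.016, 0.07, -0.01], 0.08], [[0.026, 0.115, -0.01], 0.15], [[0.036, 0.16, -0.01], 0.23], [[0.046, 0.205, -0.01], 0.31], [[0.055, 0.25, -0.01], 0.39], [[0.063, 0.285, -0.01], 0.46], [[0.069, 0.315, -0.01], 0.53]], hand=0.5)

```text
clock: 63.05
position: [0.4484, 0.1009, 0.2366]
ee_rot: [0.985, -0.173, -0.0, -0.001]
ft_force: [0.2, 1.0, -0.9]
grip_width: 0.502
```

```bash
python3 -c "
from h import *
plan(.4333,-.2385,.19,-47.4)"
```

```text
t 63.05 shift [0.1017, 0.3242, 0.0462] spin 0.4791 | th -19.95 pos [0.4484 0.1009 0.2366] F [ 0.2  1.  -0.9] w 0.502
```

Request:
send_rows(steps=[[[0.014, 0.045, 0], 0.05], [[0.029, 0.093, 0], 0.12], [[0.044, 0.14, 0.01], 0.2], [[0.06, 0.19, 0.02], 0.28], [[0.076, 0.24, 0.03], 0.36], [[0.09, 0.285, 0.04], 0.43], [[0.1, 0.318, 0.045], 0.479], [[0.1017, 0.324, 0.045], 0.479]])

```text
clock: 64.05
position: [0.4283, -0.2342, 0.195]
ee_rot: [0.916, -0.401, 0.004, 0.0]
ft_force: [0.2, 0.4, -0.4]
grip_width: 0.5
```

Request:
send_rows(steps=[[[0, 0, 0], 0], [[0, 0, 0], 0], [[0, 0, 0], 0], [[0, 0, 0], 0], [[0, 0, 0], 0], [[0, 0, 0], 0], [[0, 0, 0], 0], [[0, 0, 0], 0]])

```text
clock: 65.05
position: [0.4283, -0.2336, 0.1946]
ee_rot: [0.916, -0.4, 0.003, 0.0]
ft_force: [-0.0, 0.0, -0.2]
grip_width: 0.499
```

```bash
python3 -c "
from h import *
snap('wrist','w20.png',scale=1.2)
p,W=cloud('wrist')
m=(W[...,0]>.35)&(W[...,0]<.52)&(W[...,1]>-.32)&(W[...,1]<-.15)&(W[...,2]>.117)&(W[...,2]<.14)
print(rect(W[m]),m.sum())
plan(.4333,-.2385,.104,-47.4)"
```

```text
(array([ 0.4331, -0.2389]), array([73.6, 13.3]), 43.5) 1246
t 65.1 shift [0.0065, -0.0001, 0.0906] spin 0.0038 | th -47.18 pos [ 0.4283 -0.2336  0.1946] F [-1.2  0.2 -0.3] w 0.499
```

View pics/w20.png

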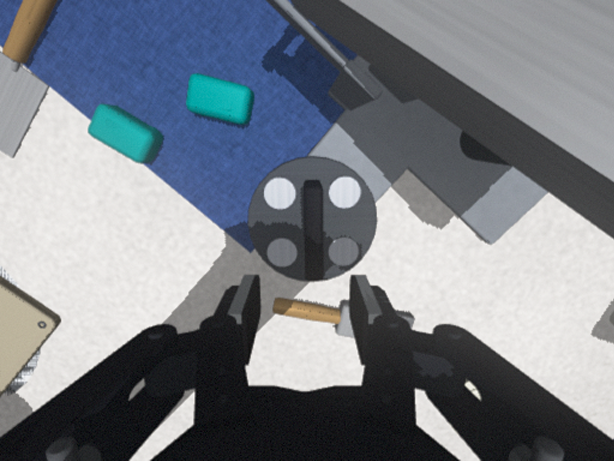

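Request:
send_rows(steps=[[[0.0065, 0, 0], 0], [[0.0065, 0, 0], 0], [[0.0065, 0, 0.02], 0], [[0.0065, 0, 0.04], 0], [[0.0065, 0, 0.04], 0], [[0.0065, 0, 0.04], 0], [[0.0065, 0, 0.04], 0], [[0.0065, 0, 0.04], 0]])

```text
clock: 66.1
position: [0.4197, -0.2311, 0.1627]
ee_rot: [0.916, -0.4, 0.011, 0.001]
ft_force: [-0.0, -0.3, 0.6]
grip_width: 0.497
```

```bash
python3 -c "
from h import *
st()
plan(.4333,-.2387,.104,-46.8)"
```

```text
{'clock': 66.1, 'position': [0.4197, -0.2311, 0.1627], 'ee_rot': [0.9164, -0.4002, 0.0105, 0.0008], 'ft_force': [-0.0031, -0.2873, 0.6434], 'grip_width': 0.4972, 'joint_pos': [-1.1825, -0.499, 1.3385, 1.9613, 0.5096, 1.3177, -0.827]}
toolx [ 0.679 -0.733  0.02 ] tooly [-0.733 -0.68  -0.007] z [ 0.019 -0.01  -1.   ]
t 66.1 shift [0.0137, -0.0044, 0.0591] spin -0.0067 | th -47.19 pos [ 0.4197 -0.2311  0.1627] F [-0.  -0.3  0.6] w 0.497
```

Request:
send_rows(steps=[[[-0.02, -0.02, -0.04], 0], [[-0.05, -0.06, -0.06], 0], [[-0.09, -0.1, -0.07], 0], [[-0.12, -0.15, -0.07], 0], [[-0.13, -0.2, -0.07], 0], [[-0.13, -0.25, -0.07], 0], [[-0.13, -0.28, -0.07], 0], [[-0.13, -0.28, -0.07], 0]])

```text
clock: 67.1
position: [0.5362, 0.0581, 0.2304]
ee_rot: [0.917, -0.398, 0.011, 0.004]
ft_force: [-1.4, -1.1, 0.2]
grip_width: 0.503
```

```bash
python3 -c "
from h import *
st()"
```

```text
{'clock': 67.1, 'position': [0.5362, 0.0581, 0.2304], 'ee_rot': [0.9172, -0.3983, 0.0113, 0.0045], 'ft_force': [-1.3966, -1.0984, 0.22], 'grip_width': 0.5027, 'joint_pos': [-1.2851, 0.2358, 1.2577, 1.7179, -0.2121, 1.338, -0.809]}
toolx [ 0.683 -0.73   0.024] tooly [-0.731 -0.683 -0.001] z [ 0.017 -0.017 -1.   ]
```

Request:
send_rows(steps=[[[0, 0, 0], 0.18], [[0, 0, 0], 0.36], [[0, 0, 0], 0.54], [[0, 0, 0], 0.72], [[0, 0, 0], 0.9], [[0, 0, 0], 1.08], [[0, 0, 0], 1.26], [[0, 0, 0], 1.4]])

```text
clock: 68.1
position: [0.5348, 0.0549, 0.2318]
ee_rot: [-0.44, 0.898, -0.008, 0.006]
ft_force: [-0.9, 0.9, -0.3]
grip_width: 0.499
```

```bash
python3 -c "
from h import *
st()"
```

```text
{'clock': 68.1, 'position': [0.5348, 0.0549, 0.2318], 'ee_rot': [-0.4405, 0.8977, -0.0078, 0.0061], 'ft_force': [-0.8789, 0.8855, -0.2799], 'grip_width': 0.4993, 'joint_pos': [-1.3171, 0.2538, 1.3186, 1.7219, -0.2432, 1.3435, -2.1843]}
toolx [-0.612 -0.791 -0.004] tooly [-0.791  0.612 -0.019] z [ 0.018 -0.009 -1.   ]
```

Request:
send_rows(steps=[[[0, 0, 0], -0.18], [[0, 0, 0], -0.36], [[0, 0, 0], -0.54], [[0, 0, 0], -0.72], [[0, 0, 0], -0.9], [[0, 0, 0], -1.08], [[0, 0, 0], -1.26], [[0, 0, 0], -1.4]])

```text
clock: 69.1
position: [0.5349, 0.0549, 0.2322]
ee_rot: [0.917, -0.398, 0.01, 0.0]
ft_force: [0.5, 0.8, -0.6]
grip_width: 0.502
```

```bash
python3 -c "
from h import *
st()"
```

```text
{'clock': 69.1, 'position': [0.5349, 0.0549, 0.2322], 'ee_rot': [0.9173, -0.398, 0.0102, 0.0003], 'ft_force': [0.4582, 0.7648, -0.5597], 'grip_width': 0.5016, 'joint_pos': [-1.1271, 0.1523, 1.0405, 1.7175, -0.1243, 1.3307, -0.8829]}
toolx [ 0.683 -0.73   0.019] tooly [-0.73  -0.683 -0.008] z [ 0.019 -0.009 -1.   ]
```

Request:
send_rows(steps=[[[0, 0, 0], 0.18], [[0, 0, 0], 0.36], [[0, 0, 0], 0.54], [[0, 0, 0], 0.72], [[0, 0, 0], 0.9], [[0, 0, 0], 1.08], [[0, 0, 0], 1.26], [[0, 0, 0], 1.4]])

```text
clock: 70.1
position: [0.5348, 0.0549, 0.2319]
ee_rot: [-0.44, 0.898, -0.008, 0.006]
ft_force: [-0.2, -0.3, -0.9]
grip_width: 0.5
```

Request:
send_rows(steps=[[[0, 0, 0], -0.18], [[0, 0, 0], -0.36], [[0, 0, 0], -0.54], [[0, 0, 0], -0.72], [[0, 0, 0], -0.9], [[0, 0, 0], -1.08], [[0, 0, 0], -1.26], [[0, 0, 0], -1.4]])

```text
clock: 71.1
position: [0.5349, 0.0548, 0.2322]
ee_rot: [0.917, -0.398, 0.01, 0.0]
ft_force: [-1.0, -0.8, -0.5]
grip_width: 0.497
```

```bash
python3 -c "
from h import *
st();plan(.4333,-.2387,.23,-46.8)"
```

```text
{'clock': 71.1, 'position': [0.5349, 0.0548, 0.2322], 'ee_rot': [0.9173, -0.3981, 0.0103, 0.0003], 'ft_force': [-1.0208, -0.8402, -0.5159], 'grip_width': 0.4968, 'joint_pos': [-1.1038, 0.1468, 1.0116, 1.7168, -0.1171, 1.3303, -0.89]}
toolx [ 0.683 -0.73   0.019] tooly [-0.73  -0.683 -0.008] z [ 0.019 -0.009 -1.   ]
t 71.1 shift [0.1449, 0.2747, 0.0029] spin -0.0021 | th -46.92 pos [0.5349 0.0548 0.2322] F [-1.  -0.8 -0.5] w 0.497
```

Request:
send_rows(steps=[[[0.018, 0.034, 0], 0], [[0.036, 0.068, 0], 0], [[0.054, 0.103, 0], 0], [[0.073, 0.138, 0], 0], [[0.091, 0.172, 0], 0], [[0.109, 0.206, 0], 0], [[0.127, 0.24, 0], 0], [[0.145, 0.275, 0.003], 0]])

```text
clock: 72.1
position: [0.4312, -0.2394, 0.2298]
ee_rot: [0.916, -0.4, 0.011, -0.0]
ft_force: [0.3, 0.3, -0.4]
grip_width: 0.501
```

```bash
python3 -c "
from h import *
st();plan(.4333,-.2387,.15,-46.8)"
```

```text
{'clock': 72.1, 'position': [0.4312, -0.2394, 0.2298], 'ee_rot': [0.9163, -0.4004, 0.0106, -0.0002], 'ft_force': [0.3273, 0.2795, -0.3529], 'grip_width': 0.5007, 'joint_pos': [-0.9347, -0.1613, 1.2757, 1.8326, 0.1597, 1.3378, -0.5205]}
toolx [ 0.679 -0.734  0.019] tooly [-0.734 -0.679 -0.009] z [ 0.02  -0.008 -1.   ]
t 72.1 shift [-0.0006, -0.0013, 0.0798] spin -0.0072 | th -47.21 pos [ 0.4312 -0.2394  0.2298] F [ 0.3  0.3 -0.4] w 0.501
```

Request:
send_rows(steps=[[[0, -0.001, 0.01], -0.007], [[0, -0.001, 0.02], -0.007], [[0, -0.001, 0.035], -0.007], [[0, -0.001, 0.05], -0.007], [[0, -0.001, 0.065], -0.007], [[0, -0.001, 0.075], -0.007], [[0, -0.001, 0.08], -0.007], [[0, -0.001, 0.08], -0.007]])

```text
clock: 73.1
position: [0.4341, -0.238, 0.1496]
ee_rot: [0.918, -0.397, 0.01, 0.001]
ft_force: [0.6, 0.7, -0.0]
grip_width: 0.501
```

```bash
python3 -c "
from h import *
st();plan(.4333,-.2387,.1045,-46.8)"
```

```text
{'clock': 73.1, 'position': [0.4341, -0.238, 0.1496], 'ee_rot': [0.9178, -0.397, 0.0101, 0.0011], 'ft_force': [0.6017, 0.6605, -0.0243], 'grip_width': 0.5015, 'joint_pos': [-0.7853, 0.1338, 1.2953, 1.9396, -0.141, 1.1487, -0.2535]}
toolx [ 0.685 -0.729  0.019] tooly [-0.729 -0.685 -0.006] z [ 0.018 -0.01  -1.   ]
t 73.1 shift [-0.0009, 0.0013, 0.0451] spin 0.0002 | th -46.79 pos [ 0.4341 -0.238   0.1496] F [ 0.6  0.7 -0. ] w 0.501
```

Request:
send_rows(steps=[[[-0.001, 0.001, 0.01], 0], [[-0.001, 0.001, 0.025], 0], [[-0.001, 0.001, 0.04], 0], [[-0.001, 0.001, 0.045], 0], [[-0.001, 0.001, 0.045], 0], [[-0.001, 0.001, 0.045], 0], [[-0.001, 0.001, 0.045], 0], [[-0.001, 0.001, 0.045], 0]])

```text
clock: 74.1
position: [0.4338, -0.2384, 0.1049]
ee_rot: [0.918, -0.397, 0.01, 0.001]
ft_force: [0.4, 0.5, 0.9]
grip_width: 0.498
```

Request:
send_rows(steps=[[[0, 0, 0], 0], [[0, 0, 0], 0], [[0, 0, 0], 0], [[0, 0, 0], 0], [[0, 0, 0], 0], [[0, 0, 0], 0], [[0, 0, 0], 0], [[0, 0, 0], 0]], hand=0, force=60)

```text
clock: 75.1
position: [0.4339, -0.2387, 0.105]
ee_rot: [0.918, -0.397, 0.011, 0.001]
ft_force: [1.3, -1.7, 6.1]
grip_width: 0.133
```

Request:
send_rows(steps=[[[0, 0, 0], -0.12], [[0, 0, 0], -0.24], [[0, 0, 0], -0.36], [[0, 0, 0], -0.48], [[0, 0, 0], -0.6], [[0, 0, 0], -0.72], [[0, 0, 0], -0.84], [[0, 0, 0], -0.96]])

```text
clock: 76.1
position: [0.4336, -0.2386, 0.105]
ee_rot: [0.997, 0.073, 0.009, 0.005]
ft_force: [-0.6, -1.0, 6.6]
grip_width: 0.138
```

```bash
python3 -c "
from h import *
st()"
```

```text
{'clock': 76.1, 'position': [0.4336, -0.2386, 0.105], 'ee_rot': [0.9973, 0.0733, 0.0088, 0.0055], 'ft_force': [-0.6184, -0.9907, 6.5706], 'grip_width': 0.1376, 'joint_pos': [-0.5244, 0.1698, 1.0245, 1.9861, -0.1673, 1.0517, 0.7209]}
toolx [0.989 0.146 0.017] tooly [ 0.146 -0.989  0.012] z [ 0.018 -0.01  -1.   ]
```

Request:
send_rows(steps=[[[0, 0, 0], -0.14], [[0, 0, 0], -0.28], [[0, 0, 0], -0.42], [[0, 0, 0], -0.56], [[0, 0, 0], -0.7], [[0, 0, 0], -0.84], [[0, 0, 0], -0.98], [[0, 0, 0], -1.1]])

```text
clock: 77.1
position: [0.4334, -0.2388, 0.105]
ee_rot: [0.812, 0.584, 0.004, 0.009]
ft_force: [-1.5, -1.2, 7.2]
grip_width: 0.136
```

Request:
send_rows(steps=[[[0, 0, 0], 0], [[0, 0, 0], 0], [[0, 0, 0], 0], [[0, 0, 0], 0], [[0, 0, 0], 0], [[0, 0, 0], 0], [[0, 0, -0.03], 0], [[0, 0, -0.06], 0]], hand=0.5)

```text
clock: 78.1
position: [0.4321, -0.2379, 0.1653]
ee_rot: [0.813, 0.582, 0.004, 0.009]
ft_force: [0.1, -0.4, 0.0]
grip_width: 0.498
```

Request:
send_rows(steps=[[[0, 0, 0], 0.18], [[0, 0, 0], 0.36], [[0, 0, 0], 0.54], [[0, 0, 0], 0.72], [[0, 0, 0], 0.9], [[0, 0, 0], 1.08], [[0, 0, 0], 1.26], [[0, 0, 0], 1.44]])

```text
clock: 79.1
position: [0.4324, -0.2379, 0.1647]
ee_rot: [0.995, -0.101, 0.009, 0.004]
ft_force: [0.8, 0.1, 0.6]
grip_width: 0.499
```

```bash
python3 tilt.py 5
```

```text
scene 489 tilt 14.63 [-0.016  0.253  0.967] [ 0.589 -0.321  0.172]
top 1070 tilt 14.2 [-0.008  0.245  0.969] [ 0.595 -0.321  0.172]
{'clock': 79.2, 'position': [0.4325, -0.2378, 0.1647], 'ee_rot': [0.995, -0.0994, 0.0095, 0.004], 'ft_force': [0.3281, 0.4642, 0.4687], 'grip_width': 0.4975, 'joint_pos': [-0.4831, 0.0421, 0.9293, 1.9175, -0.0354, 1.1785, 0.2596]}
toolx [ 0.98  -0.198  0.02 ] tooly [-0.198 -0.98   0.006] z [ 0.018 -0.01  -1.   ]
```

Request:
send_rows(steps=[[[0, 0, 0], 0.18], [[0, 0, 0], 0.36], [[0, 0, 0], 0.54], [[0, 0, 0], 0.72], [[0, 0, 0], 0.9], [[0, 0, 0], 1.08], [[0, 0, 0], 1.26], [[0, 0, 0], 1.42]])

```text
clock: 80.2
position: [0.4325, -0.2378, 0.1647]
ee_rot: [-0.691, 0.723, -0.01, 0.003]
ft_force: [-0.2, 0.7, -0.2]
grip_width: 0.498
```

```bash
python3 - <<'E'
from h import *
st()
snap('top','t20.png',scale=1.5)
p,W=cloud('top')
m=(W[...,0]>.35)&(W[...,0]<.52)&(W[...,1]>-.32)&(W[...,1]<-.15)&(W[...,2]>.117)&(W[...,2]<.14)
print('bar',rect(W[m]) if m.sum()>50 else None,m.sum())
plan(.4336,-.2387,.105,71.2)
E
```

```text
{'clock': 80.2, 'position': [0.4325, -0.2378, 0.1647], 'ee_rot': [-0.6905, 0.7232, -0.0098, 0.0032], 'ft_force': [-0.2327, 0.7003, -0.2387], 'grip_width': 0.4979, 'joint_pos': [-0.536, 0.0432, 0.9855, 1.919, -0.0379, 1.1785, -1.1543]}
toolx [-0.046 -0.999  0.009] tooly [-0.999  0.046 -0.019] z [ 0.018 -0.01  -1.   ]
bar (array([ 0.4316, -0.2388]), array([73.8, 14.9]), -18.2) 161
t 80.25 shift [0.0003, -0.0001, 0.0597] spin 0.2739 | th -93.11 pos [ 0.4325 -0.2378  0.1647] F [-0.4  0.1 -0.9] w 0.5
```

Request:
send_rows(steps=[[[0, 0, 0], 0.14], [[0, 0, 0], 0.27], [[0, 0, 0.02], 0.27], [[0, 0, 0.04], 0.27], [[0, 0, 0.055], 0.27], [[0, 0, 0.06], 0.27], [[0, 0, 0.06], 0.27], [[0, 0, 0.06], 0.27]])

```text
clock: 81.25
position: [0.434, -0.2386, 0.1053]
ee_rot: [-0.587, 0.809, -0.01, 0.005]
ft_force: [-0.5, -0.8, -0.2]
grip_width: 0.5
```

Request:
send_rows(steps=[[[0, 0, 0], 0], [[0, 0, 0], 0], [[0, 0, 0], 0], [[0, 0, 0], 0], [[0, 0, 0], 0], [[0, 0, 0], 0], [[0, 0, 0], 0], [[0, 0, 0], 0]], hand=0)

```text
clock: 82.25
position: [0.4337, -0.2389, 0.1053]
ee_rot: [-0.587, 0.81, -0.01, 0.005]
ft_force: [-2.4, -0.8, 5.4]
grip_width: 0.139
```

Request:
send_rows(steps=[[[0, 0, 0], -0.12], [[0, 0, 0], -0.24], [[0, 0, 0], -0.36], [[0, 0, 0], -0.48], [[0, 0, 0], -0.6], [[0, 0, 0], -0.72], [[0, 0, 0], -0.84], [[0, 0, 0], -0.96]])

```text
clock: 83.25
position: [0.4337, -0.2389, 0.1053]
ee_rot: [0.895, -0.445, 0.011, 0.0]
ft_force: [-1.9, -0.8, 5.1]
grip_width: 0.137
```

Request:
send_rows(steps=[[[0, 0, 0], -0.12], [[0, 0, 0], -0.24], [[0, 0, 0], -0.36], [[0, 0, 0], -0.48], [[0, 0, 0], -0.6], [[0, 0, 0], -0.72], [[0, 0, 0], -0.8], [[0, 0, 0], -0.82]])

```text
clock: 84.25
position: [0.4337, -0.2389, 0.1052]
ee_rot: [0.999, -0.053, 0.01, 0.005]
ft_force: [-2.2, -0.7, 5.3]
grip_width: 0.137
```

```bash
python3 tilt.py 6
```

```text
scene 369 tilt 1.65 [-0.003  0.029  1.   ] [ 0.587 -0.319  0.137]
top 943 tilt 1.31 [0.006 0.023 1.   ] [ 0.595 -0.32   0.137]
{'clock': 84.35, 'position': [0.4337, -0.239, 0.1052], 'ee_rot': [0.9985, -0.0537, 0.0096, 0.0046], 'ft_force': [-2.0976, -1.9515, 6.0173], 'grip_width': 0.1383, 'joint_pos': [-0.3077, 0.1326, 0.7749, 1.9789, -0.106, 1.0488, 0.4063]}
toolx [ 0.994 -0.107  0.02 ] tooly [-0.107 -0.994  0.008] z [ 0.019 -0.01  -1.   ]
```

View pics/scene_tilt6.png

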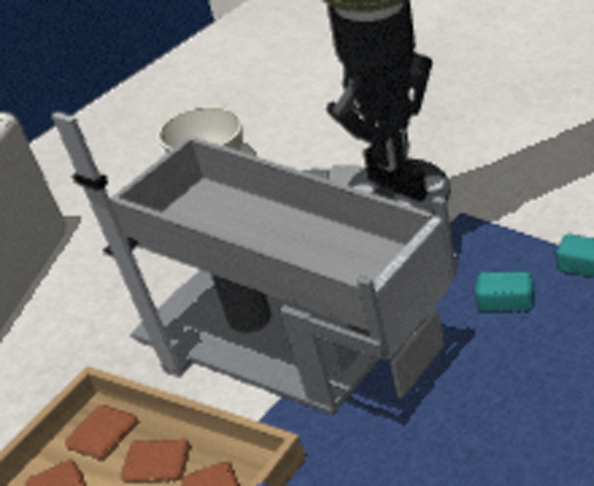

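Request:
send_rows(steps=[[[0, 0, 0], -0.05], [[0, 0, 0], -0.1], [[0, 0, 0], -0.15], [[0, 0, 0], -0.16], [[0, 0, 0], -0.16], [[0, 0, 0], -0.16], [[0, 0, 0], -0.16], [[0, 0, 0], -0.16]])

```text
clock: 85.35
position: [0.4337, -0.239, 0.1052]
ee_rot: [1.0, 0.026, 0.009, 0.005]
ft_force: [-1.8, -1.1, 6.3]
grip_width: 0.135
```

```bash
python3 tilt.py 7;  python3 -c "
from h import *
print(manip.get_obs()['torque'])
p,W=cloud('top'); m=(W[...,0]>.56)&(W[...,0]<.63)&(W[...,1]>-.36)&(W[...,1]<-.13)&(W[...,2]>.11)&(W[...,2]<.16); Q=W[m]; A=np.c_[Q[:,:2],np.ones(len(Q))]
for i in range(4):
    c=np.linalg.lstsq(A,Q[:,2],rcond=None)[0]; r=abs(A@c-Q[:,2])<.003; A=A[r];Q=Q[r]
print('slope',c,np.degrees(c[1]),len(Q))"
```

```text
scene 348 tilt 0.06 [-0.009  0.001  1.   ] [ 0.587 -0.32   0.134]
top 898 tilt -0.01 [-0.001 -0.     1.   ] [ 0.595 -0.32   0.134]
{'clock': 85.45, 'position': [0.4337, -0.239, 0.1053], 'ee_rot': [0.9996, 0.0259, 0.0092, 0.0053], 'ft_force': [-2.5348, -1.278, 5.8218], 'grip_width': 0.1348, 'joint_pos': [-0.2936, 0.1312, 0.7592, 1.9784, -0.1031, 1.0488, 0.5627]}
toolx [0.998 0.052 0.018] tooly [ 0.052 -0.999  0.011] z [ 0.019 -0.01  -1.   ]
[-0.08108458  0.58330906 -0.11500007]
slope [-0.00310325 -0.00144958  0.13539945] -0.08305464045723776 3026
```

The trough is level. Releasing the wheel and backing off.

Request:
send_rows(steps=[[[0, 0, 0], 0], [[0, 0, 0], 0], [[0, 0, 0], 0], [[0, 0, 0], 0], [[0, 0, 0], 0], [[0, 0, -0.04], 0], [[0, 0, -0.09], 0], [[0, 0, -0.11], 0]], hand=0.5)

```text
clock: 86.45
position: [0.4324, -0.2379, 0.2174]
ee_rot: [1.0, 0.027, 0.011, 0.005]
ft_force: [-0.4, -0.4, -0.6]
grip_width: 0.505
```

Request:
send_rows(steps=[[[0, 0, 0], 0], [[0, 0, 0], 0], [[0, 0, 0], 0], [[0, 0, 0], 0], [[0, 0, 0], 0], [[0, 0, 0], 0], [[0, 0, 0], 0], [[0, 0, 0], 0]])

```text
clock: 87.45
position: [0.4316, -0.2373, 0.2147]
ee_rot: [1.0, 0.027, 0.009, 0.005]
ft_force: [-0.2, -0.1, -0.5]
grip_width: 0.5
```

```bash
python3 tilt.py 8; python3 ds.py 8; python3 -c "
from h import *
snap('scene','sf.png',scale=1.5)
snap('top','tf.png',scale=1.5)"
```

```text
scene 345 tilt -0.09 [ 0.009 -0.002  1.   ] [ 0.587 -0.32   0.134]
top 901 tilt 0.39 [0.006 0.007 1.   ] [ 0.596 -0.32   0.134]
{'clock': 87.55, 'position': [0.4316, -0.2373, 0.2147], 'ee_rot': [0.9996, 0.0267, 0.0089, 0.0051], 'ft_force': [0.3982, 0.0086, 0.3966], 'grip_width': 0.4978, 'joint_pos': [-0.3404, -0.0152, 0.7544, 1.8447, 0.0127, 1.2875, 0.4641]}
toolx [0.998 0.054 0.018] tooly [ 0.053 -0.999  0.011] z [ 0.018 -0.01  -1.   ]
x -0.03 side walls -0.066 0.0655 mid -0.0003
x 0.03 side walls -0.0661 0.0654 mid -0.0004
x 0.05 side walls -0.0662 0.0655 mid -0.0004
front -0.04 0.0725 0.0749 0.1168
front 0 0.0727 0.0751 0.1183
front 0.04 0.0729 0.0751 0.1175
{'clock': 87.6, 'position': [0.4316, -0.2374, 0.2147], 'ee_rot': [0.9996, 0.0267, 0.0089, 0.0052], 'ft_force': [-0.1398, 0.1411, 0.8757], 'grip_width': 0.5023, 'joint_pos': [-0.3405, -0.0152, 0.7544, 1.8447, 0.0127, 1.2875, 0.4641]}
toolx [0.998 0.054 0.018] tooly [ 0.053 -0.999  0.011] z [ 0.018 -0.01  -1.   ]
```

View pics/sf.png

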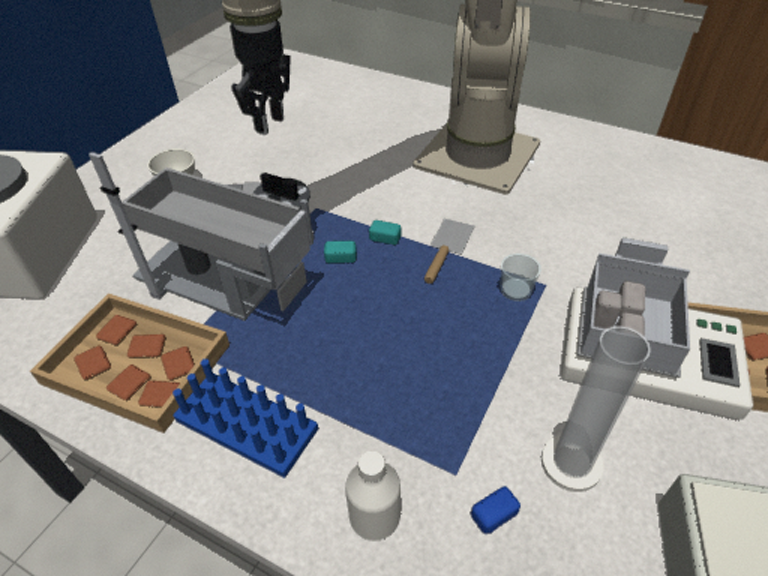

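View pics/tf.png

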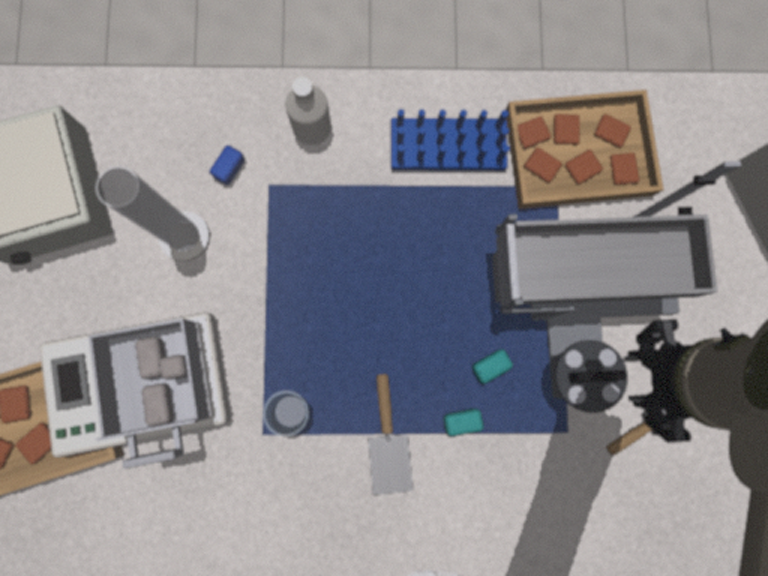

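Final pictures show the dish with three lumps on the pan (top (155,385)), the trough level and empty, and the beaker (287,413) and cylinder (188,238) where they were. Handing in.

```bash
python3 -c "
from h import *
print(manip.hand_in())"
```

```text
the job is handed in; nothing more can be done
None
```

I did the job in the order asked and handed it in at about 88 s of the 210 s allowed. All three grey lumps are in the dish on the balance pan, and the trough is level again.

- **Loading and tilting:** I put the three lumps in the trough and left the turquoise and blue blocks alone. I wound the wheel clockwise in two grips. The last checks read 29.7° and 30.3° from two cameras, with the pointer on the mark.
- **Pouring:** Pushing the paddle with the dish's front wall lifted the gate, and all three lumps slid into the dish.
- **One extra step:** One lump landed standing on end on top of another. I set the dish down on the bench, moved that lump onto the dish floor with the gripper, and took the dish by its handle again. It still stands on end on the dish floor.
- **Balance and winding down:** The dish measures within about 0.5 mm of the pan's centre. While winding down, the arm ran into joint limits at the wheel once. I backed off and re-approached. The tool has been tilted about 1° since then.

Final checks:
- **Trough:** the last tilt readings disagree slightly, at -0.1° and +0.4°. A fit over the whole floor, taken just before I let go of the wheel, gave -0.1°.
- **Lumps:** all three are visible in the dish.
- **Beaker and cylinder:** they appear at the same picture positions as at the start.
- **Robot:** the gripper is clear of everything.

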